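# Lever open the box-window die set and pin it up

## Robot

A 7-joint arm with a two-finger parallel gripper is mounted at the origin on the work surface. World frame = base frame: x ahead of the robot, y to its left, z up, the work surface at z = 0. Lengths are in mm, angles in rad, forces in N, time in s.
With the tool pointing down it reaches from about 425 to 925 mm from the base axis. Payload 6.8 kg.
Tool frame: the origin (TCP) lies on the centre line of the jaws, within the pads' length; the fingertips stand 25 mm ahead of it and the grasp point (between the pads) lies 6 mm ahead of it (ctrl.nose_length is the distance from the TCP to the fingertips, in mm); z points along the fingers, y is the line along which they close (so a half turn about z gives the same grasp; the last joint's range is limited). The gripper opens to 88 mm and grips with 3 to 60 N. Pads are 20 mm wide; open, the fingers measure 115 mm over their backs; the gripper's body (75 mm by 178 mm) begins 61 mm behind the grasp point.
Start: joints at [-1.396, 0.477, 0.022, 1.555, -0.011, 1.109, -0.083], TCP at [188.352, 648.206, 247.664] pointing down, gripper open.
Joint ranges: [-2.96, 2.96], [-0.34, 2.1], [-1.41, 1.46], [0.24, 2.44], [-1.37, 4.51], [0.17, 1.92], [-2.96, 2.96]. Speed limits (rad/s): [2.39, 2.39, 3.14, 3.14, 3.14, 3.14, 3.14].

## Interface

Orientations are given as a unit quaternion [w, x, y, z].
In Python, from rig import ctrl gives the robot as it stands.
- The arm moves only by the tool arm_command, never from a script. Its argument "motion" is a list of rows, each an object of numbers: "tx", "ty", "tz": the shift along the tool's x, y, z in mm; "ax", "ay", "az": the turn, a rotation vector about the tool's x, y, z in rad; "claw": the gripper's target within -1 to 1 (fully open at 1, half-way at 0, shut at -1). A call has 1 to 8 rows; each row shifts and turns the commanded pose from where the row before left it, along the tool's axes as they then stand; what a row does not reach is not made up. A row lasts 1/10 s, in which the tool goes at most 50 mm and 8.59 degrees, less where a joint would pass 70% of its speed; a pose out of reach is approached as far as the arm can. A call with a gripper value outside its range is refused whole. The fingers move at their own pace and stop on an object; "newtons" is the grip in N (left out, the last holds). Time passes only in rows, so rows that do not move let the fingers close. It gives the time, the measured TCP pose, the force, the opening and the grip force at its end, in the units of the state.
- ctrl.observe(): the state, without advancing time (a new reading comes with each control period).
- ctrl.get_image(name): name is "scene" or "top" or "wrist"; returns (picture, depth): 400x640x3 uint8, red, green, blue; 400x640 float32, mm along the optical axis (not along the pixel's ray), 0 where there is no reading.
- ctrl.camera_model(name): a dict with "fx", "fy", "cx", "cy" (pixels), "distortion" ([k1, k2, p1, p2, k3] as OpenCV has them; the pictures are not rectified), "pose" (4x4, takes a point from camera to world coordinates). Camera axes: x right, y up, looking along -z (the intrinsics and any distortion apply to the point x, -y, -z); pixel columns grow to the right and rows downward; lengths in mm; the calibration is good to about 2 mm. A picture is of the moment at which its call begins: read the wrist's pose just before it. camera_model takes no time and is no camera call; for the wrist camera it gives the pose at the moment of the call.
- ctrl.sign_off(): hands the job in; it is judged then, once.
The state is a dict: "t": time; "joints": joint angles; "qd": joint speeds; "joint_efforts": joint torques, N m; "tool_pos": TCP position; "orientation": TCP orientation; "wrist_force": force on the tool from outside, world axes, zero at the start; "wrist_torque": the same for the moment, N m; "grip_width": opening from 0.0 (shut) to 1.0 (fully open); "gripper_force": force on a finger pad.
Only numpy, scipy, OpenCV 4.12 (cv2) and the standard library are available. Lean on these libraries where they do the work, as an engineer would, in place of code of your own. Each camera call takes 0.05 s, during which the arm holds its last target. There are 200 camera calls.

## Task

Stand every jam jar from the top of the die set upright in the steel serving tray, then lever the heavy upper shoe up with the pry bar, its toe under the shoe's front edge and the bar resting over the fulcrum block. With the shoe up, push a safety pin through the cross hole of each guide post, under the shoe, until its point comes clear out of the far side, and put the bar (lying flat along the mat) and the fulcrum block back on the cork tool mat. Keep the jars from tipping over and leave the two gift boxes, the ribbon reel and the spoon where they are.

Things in the scene. Friction and masses are not known exactly. Their poses are not given: they have to be found in the camera images.
- die_set: Die set that punches box windows, fixed. Origin: centre of underside; x along its long side; the pry side faces its -y. Lower shoe 300 (x) x 130 (y) x 24 mm high, on it a plywood die 130 x 75 mm, top 38 mm up, at y -22 to +53 mm. Two guide posts 34 mm thick at x = -115 and +115 mm, y = 0, tops 114 mm above the table, each with a cross hole along y.
- hole_a (a point): Middle of the cross hole in the post at x = -115 mm, 55 mm above the table, axes as the die set's. Opening 18 mm wide (x), 16 mm high, running along y through the 34 mm post. The ear of the shut upper shoe covers it; it is free once the shoe has risen 20 mm or more.
- hole_b (a point): The same in the other post, at x = +115 mm.
- pry_edge (a point): Middle of the lower front edge (pry side) of the upper shoe in its shut position; 44 mm above the table, at y = -60 mm of the die set; it is fixed to the lower part and does not rise with the shoe.
- upper_shoe: Steel upper shoe, about 2 kg, sliding up and down on the posts. Origin: middle of underside, 44 mm up when shut; axes as die set's. Plate 168 (x) x 120 (y) x 25 mm; ears 50 mm (y) wide reach to x = 144 mm. Under its front (-y) edge is a gap 20 mm high, 38 mm deep for the bar's toe. Tight bushes: 45 to 55 N lift it, 34 mm at most; it stays where left.
- pry_bar: Flat steel pry bar 340 mm long, rubber grip, 0.55 kg. x runs to the toe; origin on its flat underside, 170 mm from the toe tip; centre of mass at about x = +16 mm. Blade 30 mm wide, 8 mm thick, x = -52 to +130 mm; toe 5 mm thick, 130 to 170 mm; grip 28 mm wide, 16 mm thick, x = -170 to -52 mm. Undersides flush.
- fulcrum: Fulcrum block: hardwood block 60 (x) x 48 (y) x 40 mm high with a round steel bar of 28 mm diameter let into its top, lying along x; top of the round at 54 mm. Origin: centre of its underside. 0.3 kg. Loose.
- pin_a: Steel safety pin 146 mm long; x towards the point. Origin: centre of the underside of its oblong grip, 44 (x) x 20 (y) x 14 mm high. Shaft 12 mm in diameter, axis 7 mm above the underside, from x = 22 to 124 mm; the last 12 mm taper to 6 mm. 0.11 kg. Either pin fits either post, from the pry side.
- pin_a_tip (a point): Point of pin_a, on its axis.
- pin_b: A second safety pin, the same as pin_a.
- pin_b_tip (a point): Point of pin_b, on its axis.
- tool_mat: Flat cork tool mat 400 (x) x 170 (y) x 5 mm thick, without a rim; fixed. Origin: centre of its underside. The pry bar starts on it, lying lengthwise.
- jar_tray: Low steel serving tray 290 (x) x 120 (y) mm, rim 18 mm high, walls and floor 4 mm; fixed. Origin: centre of its underside.
- jar1: Small jar of dark jam, 50 mm in diameter, 73 mm high, with a flat lid, 0.2 kg; origin: centre of its underside, z up. Starts standing on the upper shoe, in a row along the die set's x; one to three jars are there, None if absent.
- jar2: Small jar of dark jam, 50 mm in diameter, 73 mm high, with a flat lid, 0.2 kg; origin: centre of its underside, z up. Starts standing on the upper shoe, in a row along the die set's x; one to three jars are there, None if absent.
- jar3: Small jar of dark jam, 50 mm in diameter, 73 mm high, with a flat lid, 0.2 kg; origin: centre of its underside, z up. Starts standing on the upper shoe, in a row along the die set's x; one to three jars are there, None if absent.
- gift_box1: Small square kraft gift box 75 x 75 x 35 mm with a round window; a bystander. Origin: centre of its underside.
- gift_box2: Oblong kraft gift box 70 x 110 x 35 mm with a round window; a bystander. Origin: centre of its underside.
- ribbon_spool: Small reel of red ribbon 50 mm across, 36 mm high; a bystander. Origin: centre of its underside.
- spoon: Steel teaspoon 150 mm long lying flat; a bystander.
Things that resemble listed ones, but are neither listed nor needed, are in the scene too. What is shaped like the pin_a but blue or purple is not meant. Leave any pink or purple look-alike of the jar1 alone.

How it is judged (in metres and radians):
On the way, in this order (a step that is already met when the one before it is completed fails the run):
1. every jar stands upright in the serving tray (x of jar1 in the frame of jar_tray between -0.125 and 0.125 m and y of jar1 in the frame of jar_tray between -0.045 and 0.045 m and z of each of jar1, jar2, jar3 in the frame of jar_tray below 0.012 m and angle between each of jar1, jar2, jar3's own z axis and vertical below 0.12 rad and x of jar2 in the frame of jar_tray between -0.125 and 0.125 m and y of jar2 in the frame of jar_tray between -0.045 and 0.045 m and x of jar3 in the frame of jar_tray between -0.125 and 0.125 m and y of jar3 in the frame of jar_tray between -0.045 and 0.045 m), for 0.2 s.
2. the upper shoe is raised 20 mm or more by the pry bar bearing on the fulcrum block (z of upper_shoe in the frame of die_set above 0.064 m and contact force between pry_bar and upper_shoe above 2 N and contact force between pry_bar and fulcrum above 2 N), for 0.2 s.
3. a pin stands through the cross hole of each post, under the raised shoe ((((x of pin_a_tip in the frame of hole_a between -0.015 and 0.015 m and y of pin_a_tip in the frame of hole_a between 0.021 and 0.1 m and z of pin_a_tip in the frame of hole_a between -0.022 and 0.022 m and angle between the x axis of pin_a and the y axis of hole_a, either way round below 0.3 rad) and (x of pin_b_tip in the frame of hole_b between -0.015 and 0.015 m and y of pin_b_tip in the frame of hole_b between 0.021 and 0.1 m and z of pin_b_tip in the frame of hole_b between -0.022 and 0.022 m and angle between the x axis of pin_b and the y axis of hole_b, either way round below 0.3 rad)) or ((x of pin_a_tip in the frame of hole_b between -0.015 and 0.015 m and y of pin_a_tip in the frame of hole_b between 0.021 and 0.1 m and z of pin_a_tip in the frame of hole_b between -0.022 and 0.022 m and angle between the x axis of pin_a and the y axis of hole_b, either way round below 0.3 rad) and (x of pin_b_tip in the frame of hole_a between -0.015 and 0.015 m and y of pin_b_tip in the frame of hole_a between 0.021 and 0.1 m and z of pin_b_tip in the frame of hole_a between -0.022 and 0.022 m and angle between the x axis of pin_b and the y axis of hole_a, either way round below 0.3 rad))) and z of upper_shoe in the frame of die_set above 0.058 m), for 0.2 s.
At the end, for the whole second after the job is handed in: Jars upright (within 7 deg) on the serving tray floor; a pin through each post, its point 4 mm or more clear of the far side, the shoe up above the pins; bar flat and lengthwise on the tool mat, block on the tool mat; all at rest (all of step 1 and all of step 3 and x of pry_bar in the frame of tool_mat between -0.03 and 0.03 m and y of pry_bar in the frame of tool_mat between -0.07 and 0.07 m and angle between the x axis of pry_bar and the x axis of tool_mat, either way round below 0.2 rad and z of pry_bar in the frame of tool_mat between 0.002 and 0.016 m and angle between pry_bar's own z axis and vertical below 0.08 rad and x of fulcrum in the frame of tool_mat between -0.175 and 0.175 m and y of fulcrum in the frame of tool_mat between -0.065 and 0.065 m and z of fulcrum in the frame of tool_mat below 0.06 m and linear speed of each of pry_bar, fulcrum, pin_a, pin_b, upper_shoe, jar1, jar2, jar3 below 0.02 m/s); the robot touches nothing.
It fails at once if a jar is tipped over (leans more than 45 degrees) (angle between any of jar1, jar2, jar3's own z axis and vertical above 0.8 rad).
It fails at once if a bystander is moved more than 30 mm (distance of any of gift_box1, gift_box2, ribbon_spool, spoon from where it was at the start of the episode above 0.03 m).
Of jar1, jar2, jar3 only 1 to 3 are there at a start; the rules pass over those that are not, and their reading is None.
At some moment in a run one of fulcrum, pry_bar, pin_a, pin_b may be knocked a few centimetres aside while the robot is not near it.
It also fails if it takes over 210 s, if anything falls off the work surface, if the arm or the gripper's body presses on something with over 40 N, if the wrist force passes 120 N, or if a joint passes its speed limit or range.

## Working session

There is one attempt and no reset: what is moved stays moved. The work goes in short steps, Python scripts to look and compute and a tool call to move; the robot and the scene stay as the last step left them, time stands still between calls to the robot, and variables do not carry over. Pictures are saved under pics/ and viewed, at most 14 in all, crops included, and the job is handed in when it is done.

Besides the shell and the picture viewer there is one more tool, called after "Emit:" as a command line: name --argument value ..., lists and objects as JSON in quotes. arm_command: Moves the arm, as the interface text tells. Its arguments: {"type":"object","properties":{"motion":{"type":"array"},"newtons":{"type":"number"}},"required":["motion"]}

```bash
mkdir -p pics; ls
cat > h.py <<'E'
from rig import ctrl
import numpy as np, cv2, pickle
from scipy.spatial.transform import Rotation as R
def grab(n, save=None):
    m=ctrl.camera_model(n); im,d=ctrl.get_image(n)
    if save: cv2.imwrite('pics/'+save+'.png',im[:,:,::-1]); pickle.dump((m,im,d),open('pics/'+save+'.pkl','wb'))
    return m,im,d
def load(s): return pickle.load(open('pics/'+s+'.pkl','rb'))
def rays(m,uv):
    K=np.array([[m['fx'],0,m['cx']],[0,m['fy'],m['cy']],[0,0,1.]])
    p=cv2.undistortPoints(np.array(uv,float).reshape(-1,1,2),K,np.array(m['distortion'],float)).reshape(-1,2)
    P=np.array(m['pose']); d=np.c_[p[:,0],-p[:,1],-np.ones(len(p))]@P[:3,:3].T
    return P[:3,3],d
def plane(m,uv,z):
    o,d=rays(m,uv); return o+d*((z-o[2])/d[:,2])[:,None]
def cloud(m,dep,uv):
    uv=np.array(uv,int).reshape(-1,2); o,d=rays(m,uv); return o+d*dep[uv[:,1],uv[:,0]][:,None]
def full(m,dep):
    v,u=np.mgrid[0:400,0:640]; return cloud(m,dep,np.c_[u.ravel(),v.ravel()]).reshape(400,640,3)
def st():
    s=ctrl.observe(); q=s['orientation']; Rm=R.from_quat([q[1],q[2],q[3],q[0]]).as_matrix()
    return s,np.array(s['tool_pos']),Rm
E
python3 - <<'E'
from h import *
s,p,Rm=st(); print(s['t'],p,Rm.round(3),s['grip_width'])
for n in('scene','top'):
    m,im,d=grab(n,n); print(n,np.array(m['pose']).round(2),m['fx'],m['distortion'])
E
```

```text
pics
0.0 [188.19660186 647.65252572 246.67866733] [[-0.96   0.279 -0.   ]
 [ 0.279  0.96  -0.002]
 [-0.    -0.002 -1.   ]] 0.9995994683497965
scene [[ 4.60000e-01 -6.70000e-01  5.80000e-01  1.17589e+03]
 [ 8.90000e-01  3.50000e-01 -2.90000e-01 -2.89480e+02]
 [-1.00000e-02  6.50000e-01  7.60000e-01  8.99950e+02]
 [ 0.00000e+00  0.00000e+00  0.00000e+00  1.00000e+00]] 384.93034837840906 [-0.06642149  0.          0.          0.          0.        ]
top [[ 2.00000e-02  9.90000e-01 -1.60000e-01  3.05230e+02]
 [-1.00000e+00  2.00000e-02 -1.00000e-02  1.47200e+01]
 [-1.00000e-02  1.60000e-01  9.90000e-01  1.58904e+03]
 [ 0.00000e+00  0.00000e+00  0.00000e+00  1.00000e+00]] 494.922634885913 [-0.03573062  0.          0.          0.          0.        ]
```

View pics/top.png

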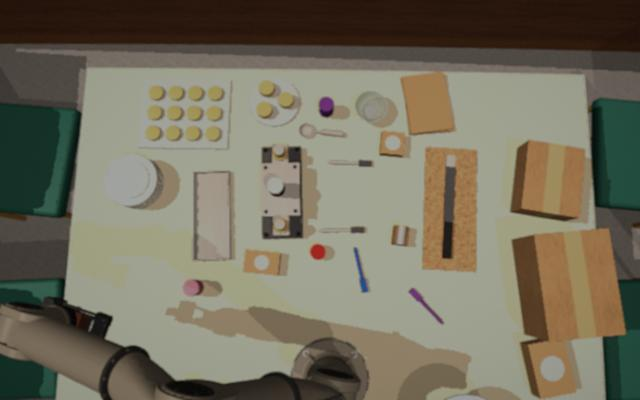

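View pics/scene.png

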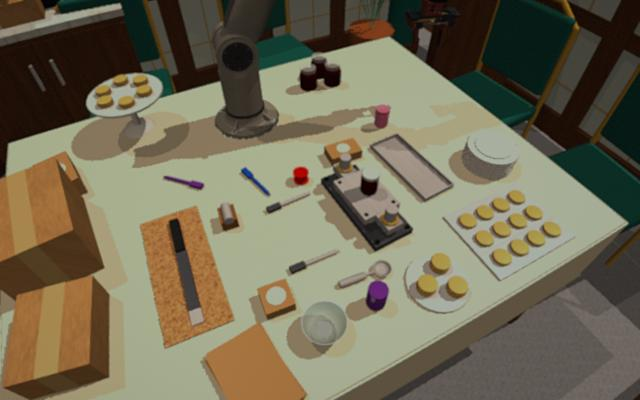

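The top view shows the die set at (281,192), with its pry side facing right (world -y). One jar stands on it at (276,186), and the tray is at (212,215). The pins are at (350,163) and (342,230), pointing left. The fulcrum is at (400,235) and the mat with the bar is at (450,208). The scene view confirms there is only one jar.

```bash
cat > meas.py <<'E'
from h import *
m,im,d=load('top'); C=full(m,d)
def box(n,u0,u1,v0,v1,z0,z1,exp):
    z=C[v0:v1,u0:u1]; k=(z[...,2]>z0)&(z[...,2]<z1)&(d[v0:v1,u0:u1]>0)
    n_,lab,stt,_=cv2.connectedComponentsWithStats(k.astype(np.uint8))
    if n_<2: print(n,'none');return
    i=1+np.argmax(stt[1:,4]); P=z[lab==i]
    (c,s,a)=cv2.minAreaRect(P[:,:2].astype(np.float32)); b=cv2.boxPoints((c,s,a))
    e=max([(b[1]-b[0]),(b[2]-b[1])],key=np.linalg.norm); print(n,len(P),'c',np.round(c,1),'size',np.round(s,1),'longaxis deg',round(float(np.degrees(np.arctan2(e[1],e[0]))),1),'zmed',P[:,2].mean().round(1),exp)
print('table z',np.median(C[280:300,120:160,2]))
box('shoe',255,310,140,245,55,85,'168x120,z69 (+ears)')
box('lower',250,312,135,250,12,35,'300x130 z24')
box('postA/B far',262,302,138,170,98,130,'34 z114')
box('post near',262,302,205,245,98,130,'34 z114')
box('jar',258,300,165,205,125,160,'50 z142')
box('tray',185,240,160,270,8,40,'290x120')
box('mat',415,485,140,280,3,60,'400x170')
box('bar',435,462,145,265,10,30,'340x30')
box('fulcrum',385,415,220,250,25,70,'60x48')
box('pin far',322,378,152,174,4,30,'146x20')
box('pin near',315,372,222,238,4,30,'146x20')
box('gift1',372,412,125,160,22,60,'75x75'); box('gift2',238,286,245,280,22,60,''); box('reel',305,330,240,265,20,60,'50 z36')
E
python3 meas.py
```

```text
table z -0.1136662113743796
shoe 2171 c [577.7 165.2] size [288.6 119.9] longaxis deg 2.1 zmed 69.3 168x120,z69 (+ears)
lower 904 c [577.8 164.4] size [299.8 128.1] longaxis deg 2.6 zmed 23.9 300x130 z24
postA/B far 101 c [691.7 170.8] size [30.8 32.3] longaxis deg -24.2 zmed 113.4 34 z114
post near 102 c [462.4 159.9] size [31.  30.5] longaxis deg 0.6 zmed 113.5 34 z114
jar 223 c [575.6 174.5] size [49.5 45.6] longaxis deg 1.3 zmed 141.3 50 z142
tray 476 c [499.8 389.5] size [292.7 122.9] longaxis deg 4.4 zmed 15.9 290x120
mat 4871 c [ 543.9 -382.5] size [203.  427.4] longaxis deg -2.0 zmed 8.2 400x170
bar 813 c [ 540.9 -376.6] size [ 41.9 339.4] longaxis deg -3.4 zmed 16.6 340x30
fulcrum 311 c [ 443.7 -214.4] size [49.  60.9] longaxis deg -7.4 zmed 45.4 60x48
pin far 223 c [679.7 -51.2] size [ 33.  153.5] longaxis deg -85.0 zmed 11.5 146x20
pin near 211 c [460.  -29.6] size [ 25.7 147.8] longaxis deg -86.0 zmed 11.7 146x20
gift1 554 c [ 742.4 -189.5] size [75.6 78.3] longaxis deg -5.5 zmed 34.7 75x75
gift2 793 c [350.3 220.1] size [110.6  70.1] longaxis deg 85.3 zmed 35.0 
reel 194 c [386.5  45.8] size [47. 44.] longaxis deg 1.2 zmed 35.7 50 z36
```

```bash
cat >> h.py <<'E'
def Rt(a,pitch=0):  # tool down; closing axis y=(-sin a,cos a); pitch = turn about tool y
    Rm=np.array([[-np.cos(a),-np.sin(a),0],[-np.sin(a),np.cos(a),0],[0,0,-1.]])
    return Rm@R.from_rotvec([0,pitch,0]).as_matrix()
def go(p,a=None,pitch=0,Rg=None,verbose=1):
    s,c,Rm=st(); Rg=Rg if Rg is not None else (Rt(a,pitch) if a is not None else Rm)
    d=Rm.T@(np.array(p)-c); r=R.from_matrix(Rm.T@Rg).as_rotvec()
    if verbose: print('t',round(s['t'],2),'tcp',c.round(1),'shift',d.round(1),'turn',r.round(3),'w',round(s['grip_width'],3),'F',np.round(s['wrist_force'],1))
    return d,r
E
python3 -c "
from h import *
go([575.6,174.5,190],0.045)"
```

```text
t 0.1 tcp [188.2 647.7 246.8] shift [-504.  -346.3   57.4] turn [-0.002 -0.    -0.328] w 0.999 F [-0.9  0.4  0.6]
```

Emit:
arm_command --motion '[{"tx": -25, "ty": -17}, {"tx": -35, "ty": -25}, {"tx": -35, "ty": -25}, {"tx": -35, "ty": -25}, {"tx": -35, "ty": -25}, {"tx": -35, "ty": -25}, {"tx": -35, "ty": -25}, {"tx": -35, "ty": -25}]'

```text
invalid input
```

Emit:
arm_command --motion '[{"tx": -35, "ty": -25, "tz": 5}, {"tx": -35, "ty": -25, "tz": 5}, {"tx": -35, "ty": -25, "tz": 5}, {"tx": -35, "ty": -25, "tz": 5}, {"az": -0.1}, {"az": -0.1}, {"az": -0.1}, {"az": -0.028}]'

```text
invalid input
```

```bash
python3 -c "
from h import *
go([575.6,174.5,116],0.045)
m,im,d=grab('wrist','w1'); print(np.array(m['pose']).round(2))"
```

```text
t 0.1 tcp [188.2 647.7 246.8] shift [-504.  -346.2  131.4] turn [-0.002 -0.    -0.328] w 0.999 F [-0.9  0.4  0.6]
[[ 2.8000e-01 -9.3000e-01 -2.5000e-01  1.2076e+02]
 [ 9.6000e-01  2.7000e-01  8.0000e-02  6.6689e+02]
 [-0.0000e+00 -2.6000e-01  9.6000e-01  3.8285e+02]
 [ 0.0000e+00  0.0000e+00  0.0000e+00  1.0000e+00]]
```

View pics/w1.png

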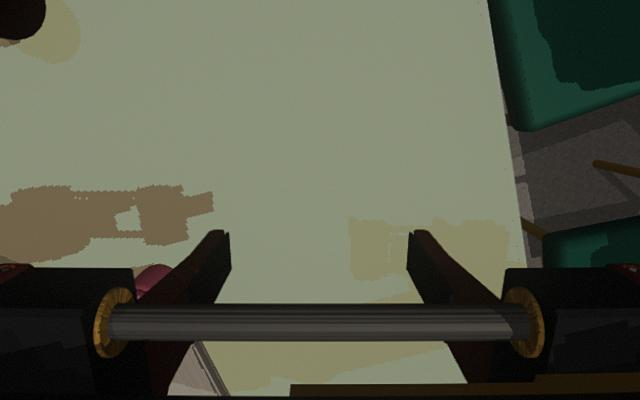

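The wrist view shows the fingers at (215,250) and (420,250) over empty table. The arm hasn't moved, because both motion calls were refused. I'll try again with every key filled in.

Emit:
arm_command --motion '[{"tx": -25, "ty": -17, "tz": 0, "ax": 0, "ay": 0, "az": 0, "claw": 1}, {"tx": -35, "ty": -25, "tz": 0, "ax": 0, "ay": 0, "az": 0, "claw": 1}, {"tx": -35, "ty": -25, "tz": 0, "ax": 0, "ay": 0, "az": 0, "claw": 1}, {"tx": -35, "ty": -25, "tz": 0, "ax": 0, "ay": 0, "az": 0, "claw": 1}, {"tx": -35, "ty": -25, "tz": 0, "ax": 0, "ay": 0, "az": 0, "claw": 1}, {"tx": -35, "ty": -25, "tz": 0, "ax": 0, "ay": 0, "az": 0, "claw": 1}, {"tx": -35, "ty": -25, "tz": 0, "ax": 0, "ay": 0, "az": 0, "claw": 1}, {"tx": -35, "ty": -25, "tz": 0, "ax": 0, "ay": 0, "az": 0, "claw": 1}]'

```text
t: 0.95
tool_pos: [394.8, 386.9, 247.6]
orientation: [-0.0, 0.141, 0.99, -0.0]
wrist_force: [1.0, -0.3, -1.0]
grip_width: 1.002
gripper_force: 0.0
```

Emit:
arm_command --motion '[{"tx": -39, "ty": -26, "tz": 10, "ax": 0, "ay": 0, "az": -0.05, "claw": 1}, {"tx": -40, "ty": -24, "tz": 10, "ax": 0, "ay": 0, "az": -0.05, "claw": 1}, {"tx": -40, "ty": -22, "tz": 10, "ax": 0, "ay": 0, "az": -0.05, "claw": 1}, {"tx": -41, "ty": -20, "tz": 10, "ax": 0, "ay": 0, "az": -0.05, "claw": 1}, {"tx": -41, "ty": -18, "tz": 10, "ax": 0, "ay": 0, "az": -0.05, "claw": 1}, {"tx": -42, "ty": -16, "tz": 7, "ax": 0, "ay": 0, "az": -0.05, "claw": 1}, {"tx": 0, "ty": 0, "tz": 0, "ax": 0, "ay": 0, "az": -0.028, "claw": 1}, {"tx": 0, "ty": 0, "tz": 0, "ax": 0, "ay": 0, "az": 0, "claw": 1}]'

```text
t: 1.75
tool_pos: [612.0, 226.2, 189.7]
orientation: [-0.001, -0.022, 1.0, -0.0]
wrist_force: [-0.5, -0.5, -0.9]
grip_width: 0.998
gripper_force: 0.0
```

```bash
python3 -c "
from h import *
go([575.6,174.5,116],0.045)
m,im,d=grab('wrist','w1')"
```

```text
t 1.75 tcp [612.  226.2 189.7] shift [ 38.5 -50.   73.8] turn [-0.001 -0.001 -0.002] w 0.998 F [-0.5 -0.5 -0.9]
```

View pics/w1.png

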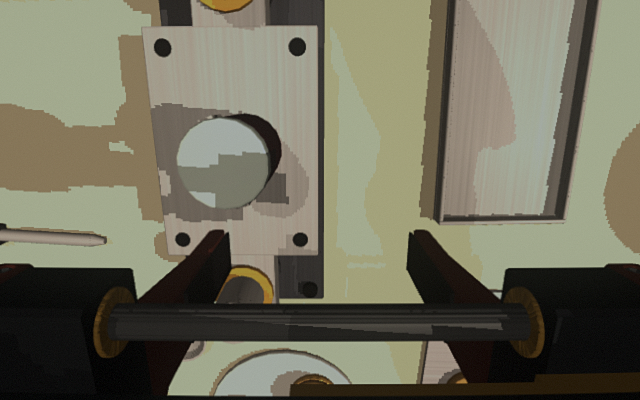

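The wrist view shows the jar lid at (224,163) with the tray to the right. I still have to go (38,-50) and then down.

Emit:
arm_command --motion '[{"tx": 19, "ty": -25, "tz": 0, "ax": 0, "ay": 0, "az": 0, "claw": 1}, {"tx": 19, "ty": -25, "tz": 0, "ax": 0, "ay": 0, "az": 0, "claw": 1}, {"tx": 0, "ty": 0, "tz": 0, "ax": 0, "ay": 0, "az": 0, "claw": 1}]'

```text
t: 2.1
tool_pos: [573.1, 172.9, 191.0]
orientation: [-0.001, -0.021, 1.0, -0.001]
wrist_force: [0.5, -0.6, 0.5]
grip_width: 1.001
gripper_force: 0.0
```

```bash
python3 -c "
from h import *
go([575.6,174.5,116],0.045)
m,im,d=grab('wrist'); C=full(m,d); k=(abs(C[...,2]-141.5)<4)&(np.hypot(C[...,0]-576,C[...,1]-174)<45)&(np.arange(400)[:,None]<230)
print(k.sum(), cv2.minEnclosingCircle(C[k][:,:2].astype(np.float32)))"
```

```text
t 2.1 tcp [573.1 172.9 191. ] shift [-2.7  1.6 74.9] turn [-0.001 -0.002 -0.002] w 1.001 F [ 0.5 -0.6  0.5]
2451 ((571.747802734375, 171.74270629882812), 24.190628051757812)
```

Emit:
arm_command --motion '[{"tx": 0, "ty": 0, "tz": 25, "ax": 0, "ay": 0, "az": 0, "claw": 1}, {"tx": 0, "ty": 0, "tz": 25, "ax": 0, "ay": 0, "az": 0, "claw": 1}, {"tx": 0, "ty": 0, "tz": 25, "ax": 0, "ay": 0, "az": 0, "claw": 1}, {"tx": 0, "ty": 0, "tz": 0, "ax": 0, "ay": 0, "az": 0, "claw": -0.5}, {"tx": 0, "ty": 0, "tz": 0, "ax": 0, "ay": 0, "az": 0, "claw": -0.5}, {"tx": 0, "ty": 0, "tz": 0, "ax": 0, "ay": 0, "az": 0, "claw": -0.5}, {"tx": 0, "ty": 0, "tz": 0, "ax": 0, "ay": 0, "az": 0, "claw": -0.5}, {"tx": 0, "ty": 0, "tz": 0, "ax": 0, "ay": 0, "az": 0, "claw": -0.5}]' --newtons 20

```text
t: 2.95
tool_pos: [576.7, 175.5, 116.8]
orientation: [0.001, -0.023, 1.0, 0.0]
wrist_force: [0.2, -2.2, 1.9]
grip_width: 0.587
gripper_force: 1.0
```

Emit:
arm_command --motion '[{"tx": 0, "ty": 0, "tz": -10, "ax": 0, "ay": 0, "az": 0, "claw": -0.5}, {"tx": 0, "ty": 0, "tz": -20, "ax": 0, "ay": 0, "az": 0, "claw": -0.5}, {"tx": 0, "ty": 0, "tz": 0, "ax": 0, "ay": 0, "az": 0, "claw": -0.5}]'

```text
t: 3.25
tool_pos: [577.7, 176.1, 148.5]
orientation: [0.002, -0.022, 1.0, 0.001]
wrist_force: [1.0, 0.1, -1.9]
grip_width: 0.567
gripper_force: 20.0
```

```bash
python3 -c "
from h import *
go([500,389.5,52],0.045)"
```

```text
t 3.25 tcp [577.7 176.1 148.5] shift [ 68.5 216.5  96.6] turn [ 0.002  0.004 -0.   ] w 0.567 F [ 1.   0.1 -1.9]
```

Emit:
arm_command --motion '[{"tx": 5, "ty": 18, "tz": 0, "ax": 0, "ay": 0, "az": 0, "claw": -0.5}, {"tx": 12, "ty": 36, "tz": 0, "ax": 0, "ay": 0, "az": 0, "claw": -0.5}, {"tx": 13, "ty": 40, "tz": 0, "ax": 0, "ay": 0, "az": 0, "claw": -0.5}, {"tx": 13, "ty": 40, "tz": 0, "ax": 0, "ay": 0, "az": 0, "claw": -0.5}, {"tx": 13, "ty": 40, "tz": 10, "ax": 0, "ay": 0, "az": 0, "claw": -0.5}, {"tx": 12, "ty": 42, "tz": 20, "ax": 0, "ay": 0, "az": 0, "claw": -0.5}, {"tx": 0, "ty": 0, "tz": 20, "ax": 0, "ay": 0, "az": 0, "claw": -0.5}, {"tx": 0, "ty": 0, "tz": 20, "ax": 0, "ay": 0, "az": 0, "claw": -0.5}]'

```text
t: 4.05
tool_pos: [496.8, 390.5, 74.4]
orientation: [-0.0, -0.025, 1.0, 0.0]
wrist_force: [0.5, -1.2, -2.3]
grip_width: 0.568
gripper_force: 20.0
```

```bash
python3 -c "
from h import *
go([500,389.5,52],0.045)"
```

```text
t 4.05 tcp [496.8 390.5  74.4] shift [-3.2 -1.2 22.4] turn [ 0.001 -0.001  0.004] w 0.568 F [ 0.5 -1.2 -2.3]
```

Emit:
arm_command --motion '[{"tx": 0, "ty": 0, "tz": 10, "ax": 0, "ay": 0, "az": 0, "claw": -0.5}, {"tx": 0, "ty": 0, "tz": 6, "ax": 0, "ay": 0, "az": 0, "claw": -0.5}, {"tx": 0, "ty": 0, "tz": 4, "ax": 0, "ay": 0, "az": 0, "claw": -0.5}, {"tx": 0, "ty": 0, "tz": 2, "ax": 0, "ay": 0, "az": 0, "claw": -0.5}, {"tx": 0, "ty": 0, "tz": 0, "ax": 0, "ay": 0, "az": 0, "claw": -0.5}]'

```text
t: 4.55
tool_pos: [498.8, 388.3, 54.1]
orientation: [0.0, -0.022, 1.0, 0.0]
wrist_force: [-0.5, -0.3, -2.2]
grip_width: 0.566
gripper_force: 20.0
```

Emit:
arm_command --motion '[{"tx": 0, "ty": 0, "tz": 0, "ax": 0, "ay": 0, "az": 0, "claw": 0.4}, {"tx": 0, "ty": 0, "tz": 0, "ax": 0, "ay": 0, "az": 0, "claw": 0.7}, {"tx": 0, "ty": 0, "tz": 0, "ax": 0, "ay": 0, "az": 0, "claw": 0.7}, {"tx": 0, "ty": 0, "tz": -20, "ax": 0, "ay": 0, "az": 0, "claw": 0.7}, {"tx": 0, "ty": 0, "tz": -40, "ax": 0, "ay": 0, "az": 0, "claw": 1}, {"tx": 0, "ty": 0, "tz": -40, "ax": 0, "ay": 0, "az": 0, "claw": 1}, {"tx": 0, "ty": 0, "tz": -40, "ax": 0, "ay": 0, "az": 0, "claw": 1}, {"tx": 0, "ty": 0, "tz": 0, "ax": 0, "ay": 0, "az": 0, "claw": 1}]'

```text
t: 5.35
tool_pos: [501.3, 390.4, 200.2]
orientation: [0.004, -0.022, 1.0, 0.004]
wrist_force: [-1.1, -0.5, 0.9]
grip_width: 0.997
gripper_force: 0.0
```

```bash
python3 - <<'E'
from h import *
go([443.7,-214.4,130],-0.129)
m,im,d=grab('top','top'); C=full(m,d); k=(np.hypot(C[...,0]-500,C[...,1]-390)<60)&(abs(C[...,2]-77)<6)
print('jar',k.sum(),C[k].mean(0).round(1))
E
python3 meas.py | egrep 'shoe|fulc|bar|pin'
```

```text
t 5.35 tcp [501.3 390.4 200.2] shift [  85.2 -602.1   65.2] turn [0.008 0.008 0.174] w 0.997 F [-1.1 -0.5  0.9]
jar 76 [486.9 384.6  76.9]
shoe 2425 c [578.8 165.6] size [289.  120.2] longaxis deg 2.8 zmed 69.2 168x120,z69 (+ears)
bar 800 c [ 538.5 -375.5] size [ 38.2 330.2] longaxis deg -3.1 zmed 16.4 340x30
fulcrum 311 c [ 443.4 -214.8] size [49.1 60.1] longaxis deg -6.2 zmed 45.3 60x48
pin far 208 c [677.3 -55.7] size [ 23.1 150.5] longaxis deg -89.4 zmed 11.7 146x20
pin near 213 c [462.2 -30.9] size [ 27.  151.3] longaxis deg -87.0 zmed 11.9 146x20
```

Emit:
arm_command --motion '[{"tx": 2, "ty": -25, "tz": 0, "ax": 0, "ay": 0, "az": 0, "claw": 1}, {"tx": 4, "ty": -40, "tz": 0, "ax": 0, "ay": 0, "az": 0, "claw": 1}, {"tx": 4, "ty": -45, "tz": 0, "ax": 0, "ay": 0, "az": 0, "claw": 1}, {"tx": 4, "ty": -45, "tz": 0, "ax": 0, "ay": 0, "az": 0, "claw": 1}, {"tx": 4, "ty": -45, "tz": 0, "ax": 0, "ay": 0, "az": 0, "claw": 1}, {"tx": 4, "ty": -45, "tz": 0, "ax": 0, "ay": 0, "az": 0, "claw": 1}, {"tx": 4, "ty": -45, "tz": 0, "ax": 0, "ay": 0, "az": 0, "claw": 1}, {"tx": 4, "ty": -45, "tz": 0, "ax": 0, "ay": 0, "az": 0, "claw": 1}]'

```text
t: 6.2
tool_pos: [482.5, 50.3, 192.8]
orientation: [-0.001, -0.023, 1.0, -0.0]
wrist_force: [0.7, -0.8, 0.1]
grip_width: 1.003
gripper_force: 0.0
```

Emit:
arm_command --motion '[{"tx": 7, "ty": -45, "tz": 0, "ax": 0, "ay": 0, "az": 0, "claw": 1}, {"tx": 8, "ty": -45, "tz": 0, "ax": 0, "ay": 0, "az": 0, "claw": 1}, {"tx": 8, "ty": -45, "tz": 0, "ax": 0, "ay": 0, "az": 0, "claw": 1}, {"tx": 8, "ty": -45, "tz": 10, "ax": 0, "ay": 0, "az": 0, "claw": 1}, {"tx": 8, "ty": -45, "tz": 10, "ax": 0, "ay": 0, "az": 0, "claw": 1}, {"tx": 8, "ty": -42, "tz": 10, "ax": 0, "ay": 0, "az": 0, "claw": 1}, {"tx": 8, "ty": 0, "tz": 0, "ax": 0, "ay": 0, "az": 0.087, "claw": 1}, {"tx": 0, "ty": 0, "tz": 0, "ax": 0, "ay": 0, "az": 0.087, "claw": 1}]'

```text
t: 7.0
tool_pos: [438.1, -218.7, 162.2]
orientation: [-0.002, 0.068, 0.998, 0.0]
wrist_force: [0.3, -0.5, 0.7]
grip_width: 1.004
gripper_force: 0.0
```

Run:
```python
from h import *
go([443.7,-214.4,36],-0.12)
m,im,d=grab('wrist','w2'); C=full(m,d); k=(C[...,2]>36)&(C[...,2]<62)&(np.hypot(C[...,0]-443,C[...,1]+214)<50)&(np.arange(400)[:,None]<230)
print(k.sum(), C[k].mean(0), cv2.minAreaRect(C[k][:,:2].astype(np.float32)))
```

```text
t 7.0 tcp [ 438.1 -218.7  162.2] shift [ -5.4   5.1 126.2] turn [-0.    -0.003 -0.017] w 1.004 F [ 0.3 -0.5  0.7]
4115 [ 436.11417114 -216.94154708   45.24563053] ((438.7878723144531, -217.27157592773438), (47.982547760009766, 52.188621520996094), 83.02648162841797)
```

Emit:
arm_command --motion '[{"tx": -3, "ty": 3, "tz": 25, "ax": 0, "ay": 0, "az": -0.017, "claw": 1}, {"tx": 0, "ty": 0, "tz": 40, "ax": 0, "ay": 0, "az": 0, "claw": 1}, {"tx": 0, "ty": 0, "tz": 40, "ax": 0, "ay": 0, "az": 0, "claw": 1}, {"tx": 0, "ty": 0, "tz": 21, "ax": 0, "ay": 0, "az": 0, "claw": 1}, {"tx": 0, "ty": 0, "tz": 0, "ax": 0, "ay": 0, "az": 0, "claw": -0.5}, {"tx": 0, "ty": 0, "tz": 0, "ax": 0, "ay": 0, "az": 0, "claw": -0.5}, {"tx": 0, "ty": 0, "tz": 0, "ax": 0, "ay": 0, "az": 0, "claw": -0.5}, {"tx": 0, "ty": 0, "tz": 0, "ax": 0, "ay": 0, "az": 0, "claw": -0.5}]' --newtons 20

```text
t: 7.85
tool_pos: [444.9, -214.6, 38.9]
orientation: [0.001, 0.056, 0.998, -0.0]
wrist_force: [-0.3, -0.7, 0.1]
grip_width: 0.676
gripper_force: 0.0
```

Emit:
arm_command --motion '[{"tx": 0, "ty": 0, "tz": 0, "ax": 0, "ay": 0, "az": 0, "claw": -0.5}, {"tx": 0, "ty": 0, "tz": -20, "ax": 0, "ay": 0, "az": 0, "claw": -0.5}, {"tx": 0, "ty": 0, "tz": -40, "ax": 0, "ay": 0, "az": 0, "claw": -0.5}, {"tx": 0, "ty": 0, "tz": 0, "ax": 0, "ay": 0, "az": 0, "claw": -0.5}]'

```text
t: 8.25
tool_pos: [446.4, -215.6, 101.5]
orientation: [0.004, 0.056, 0.998, -0.001]
wrist_force: [0.7, -0.4, -4.1]
grip_width: 0.544
gripper_force: 20.0
```

```bash
python3 -c "
from h import *
go([584.3,21,70],0.046)"
```

```text
t 8.25 tcp [ 446.4 -215.6  101.5] shift [-110.4  250.6   32. ] turn [-0.002  0.007 -0.158] w 0.544 F [ 0.7 -0.4 -4.1]
```

Emit:
arm_command --motion '[{"tx": -10, "ty": 25, "tz": 0, "ax": 0, "ay": 0, "az": 0, "claw": -0.5}, {"tx": -16, "ty": 35, "tz": 0, "ax": 0, "ay": 0, "az": 0, "claw": -0.5}, {"tx": -17, "ty": 38, "tz": 0, "ax": 0, "ay": 0, "az": 0, "claw": -0.5}, {"tx": -17, "ty": 38, "tz": 0, "ax": 0, "ay": 0, "az": 0, "claw": -0.5}, {"tx": -17, "ty": 38, "tz": 0, "ax": 0, "ay": 0, "az": 0, "claw": -0.5}, {"tx": -17, "ty": 38, "tz": 0, "ax": 0, "ay": 0, "az": 0, "claw": -0.5}, {"tx": -16, "ty": 32, "tz": 10, "ax": 0, "ay": 0, "az": -0.08, "claw": -0.5}, {"tx": 0, "ty": 0, "tz": 10, "ax": 0, "ay": 0, "az": -0.078, "claw": -0.5}]'

```text
t: 9.05
tool_pos: [583.1, 23.0, 76.9]
orientation: [0.001, -0.029, 1.0, 0.002]
wrist_force: [0.2, -0.1, -2.8]
grip_width: 0.543
gripper_force: 20.0
```

```bash
python3 -c "
from h import *
go([585,15.4,39],0.046); print(np.round(ctrl.observe()['joints'],2))"
```

```text
t 9.05 tcp [583.1  23.   76.9] shift [-1.3 -7.9 37.9] turn [0.003 0.003 0.012] w 0.543 F [ 0.2 -0.1 -2.8]
[-0.36  0.56  0.28  1.93 -0.24  0.69  1.7 ]
```

Emit:
arm_command --motion '[{"tx": -1, "ty": -8, "tz": 0, "ax": -0.002, "ay": 0, "az": 0.012, "claw": -0.5}, {"tx": 0, "ty": 0, "tz": 15, "ax": 0, "ay": 0, "az": 0, "claw": -0.5}, {"tx": 0, "ty": 0, "tz": 12, "ax": 0, "ay": 0, "az": 0, "claw": -0.5}, {"tx": 0, "ty": 0, "tz": 7, "ax": 0, "ay": 0, "az": 0, "claw": -0.5}, {"tx": 0, "ty": 0, "tz": 3, "ax": 0, "ay": 0, "az": 0, "claw": -0.5}, {"tx": 0, "ty": 0, "tz": 0, "ax": 0, "ay": 0, "az": 0, "claw": -0.5}, {"tx": 0, "ty": 0, "tz": 0, "ax": 0, "ay": 0, "az": 0, "claw": -0.5}]'

```text
t: 9.75
tool_pos: [582.3, 6.8, 42.0]
orientation: [0.0, -0.016, 1.0, 0.001]
wrist_force: [-4.7, -0.8, 12.7]
grip_width: 0.542
gripper_force: 20.0
```

```bash
python3 -c "
from h import *
go([585,15.4,39],0.046); print(np.round(ctrl.observe()['joints'],2))"
```

```text
t 9.75 tcp [582.3   6.8  42. ] shift [-3.   8.6  3. ] turn [ 0.002  0.001 -0.014] w 0.542 F [-4.7 -0.8 12.7]
[-0.32  0.61  0.27  1.94 -0.27  0.62  1.72]
```

Emit:
arm_command --motion '[{"tx": 0, "ty": 0, "tz": -2, "ax": 0, "ay": 0, "az": 0, "claw": 0.6}, {"tx": 0, "ty": 0, "tz": 0, "ax": 0, "ay": 0, "az": 0, "claw": 0.9}, {"tx": 0, "ty": 0, "tz": 0, "ax": 0, "ay": 0, "az": 0, "claw": 0.9}, {"tx": 0, "ty": 0, "tz": -20, "ax": 0, "ay": 0, "az": 0, "claw": 0.9}, {"tx": 0, "ty": 0, "tz": -40, "ax": 0, "ay": 0, "az": 0, "claw": 0.9}, {"tx": 0, "ty": 0, "tz": -40, "ax": 0, "ay": 0, "az": 0, "claw": 1}, {"tx": 5, "ty": -35, "tz": -20, "ax": 0, "ay": 0, "az": 0, "claw": 1}, {"tx": 5, "ty": -35, "tz": 0, "ax": 0, "ay": 0, "az": 0, "claw": 1}]'

```text
t: 10.55
tool_pos: [576.5, -62.4, 165.7]
orientation: [0.003, -0.018, 1.0, 0.001]
wrist_force: [0.3, -0.7, -0.2]
grip_width: 0.996
gripper_force: 0.0
```

```bash
cat >> meas.py <<'E'
box('fulc2',333,375,155,225,35,70,'60x48 placed')
box('blade',425,462,140,270,11,30,'')
k=(C[...,2]>10)&(C[...,2]<30)&(abs(C[...,1]+376)<45)&(abs(C[...,0]-541)<190); P=C[k]
for x in range(380,720,40):
    q=P[abs(P[:,0]-x)<20]; 
    if len(q): print(x,len(q),'y',q[:,1].mean().round(1),np.percentile(q[:,1],[3,97]).round(0),'z',np.median(q[:,2]).round(1))
print('x range',P[:,0].min(),P[:,0].max())
E
python3 - <<'E'
from h import *
go([541+16,-377,120],-0.055)
grab('top','top')
E
python3 meas.py | egrep 'shoe|ful|^[0-9]|bar|x range'
```

```text
t 10.55 tcp [576.5 -62.4 165.7] shift [  31.5 -313.8   44.7] turn [0.003 0.006 0.092] w 0.996 F [ 0.3 -0.7 -0.2]
shoe 2433 c [578.5 165.3] size [289.4 119.6] longaxis deg 2.3 zmed 69.4 168x120,z69 (+ears)
bar 813 c [ 542.2 -374.4] size [ 41.1 337.9] longaxis deg -2.5 zmed 16.7 340x30
fulcrum none
fulc2 16 c [561.3  -4.6] size [20.   6.6] longaxis deg 0.4 zmed 46.6 60x48 placed
380 103 y -365.1 [-401. -341.] z 18.7
420 127 y -367.6 [-408. -345.] z 19.0
460 135 y -368.1 [-390. -342.] z 20.1
500 109 y -370.8 [-414. -341.] z 14.9
540 96 y -375.3 [-406. -350.] z 13.0
580 104 y -376.9 [-408. -360.] z 14.2
620 103 y -376.3 [-393. -352.] z 14.0
660 98 y -378.1 [-411. -342.] z 13.1
700 61 y -383.3 [-415. -343.] z 12.4
x range 352.18214532996245 730.8300721899592
```

Emit:
arm_command --motion '[{"tx": 4, "ty": -36, "tz": 0, "ax": 0, "ay": 0, "az": 0.02, "claw": 1}, {"tx": 4, "ty": -40, "tz": 0, "ax": 0, "ay": 0, "az": 0.02, "claw": 1}, {"tx": 3, "ty": -40, "tz": 0, "ax": 0, "ay": 0, "az": 0.02, "claw": 0.2}, {"tx": 2, "ty": -40, "tz": 0, "ax": 0, "ay": 0, "az": 0.02, "claw": 0.2}, {"tx": 1, "ty": -40, "tz": 0, "ax": 0, "ay": 0, "az": 0.012, "claw": 0.2}, {"tx": 1, "ty": -40, "tz": 10, "ax": 0, "ay": 0, "az": 0, "claw": 0.2}, {"tx": 0, "ty": -40, "tz": 15, "ax": 0, "ay": 0, "az": 0, "claw": 0.2}, {"tx": 0, "ty": -38, "tz": 15, "ax": 0, "ay": 0, "az": 0, "claw": 0.2}]'

```text
t: 11.4
tool_pos: [550.8, -377.9, 121.0]
orientation: [-0.0, 0.029, 1.0, 0.001]
wrist_force: [0.1, -0.5, -0.2]
grip_width: 0.597
gripper_force: 0.0
```

```bash
python3 - <<'E'
from h import *
grab('top','top')
m,im,d=grab('wrist','w3'); C=full(m,d); go([558,-376,31],-0.05); print(np.round(ctrl.observe()['joints'],2))
hsv=cv2.cvtColor(im,cv2.COLOR_RGB2HSV)
k=(C[...,2]>10)&(C[...,2]<18)&(abs(C[...,1]+376)<60)&(C[...,0]>520)&(np.arange(400)[:,None]<230)&(hsv[...,1]<90)
P=C[k]
for x in range(540,760,20):
    q=P[abs(P[:,0]-x)<10]
    if len(q)>30: print(x,len(q),np.median(q[:,1]).round(1),np.percentile(q[:,1],[3,97]).round(0),np.median(q[:,2]).round(1))
print(P[:,0].max())
E
python3 meas.py | egrep 'fulc2'
```

```text
t 11.5 tcp [ 547.2 -382.2  119.4] shift [-10.7   6.9  88.4] turn [-0.001 -0.004 -0.016] w 0.602 F [-1.  -0.1 -0.1]
[ 0.25  0.63  0.39  1.7  -0.29  0.88  2.26]
540 1127 -376.0 [-390. -362.] 11.9
560 928 -377.0 [-391. -364.] 11.9
568.2611893069234
fulc2 86 c [580.1  -7.5] size [59.9 13. ] longaxis deg 1.0 zmed 43.2 60x48 placed
```

View pics/w3.png

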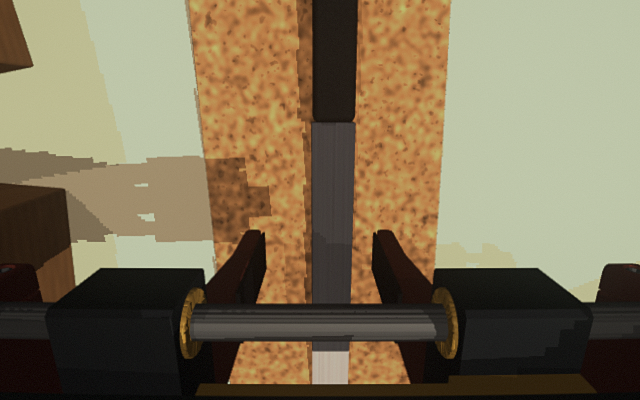

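The wrist view shows the bar running straight between the fingers at columns 312–355. The joint between grip and blade is at (333,122).

Run:
```python
from h import *
m,im,d=load('w3'); print(plane(m,[[333,122],[320,160],[320,200]],13).round(1))
go([558,-376.8,31],-0.05)
```

```text
[[ 490.8 -372.9   13. ]
 [ 515.8 -383.2   13. ]
 [ 544.3 -385.1   13. ]]
t 11.5 tcp [ 547.2 -382.2  119.4] shift [-10.8   6.1  88.4] turn [-0.001 -0.004 -0.016] w 0.602 F [-1.  -0.1 -0.1]
```

Emit:
arm_command --motion '[{"tx": -11, "ty": 6, "tz": 20, "ax": 0, "ay": 0, "az": -0.016, "claw": 0.2}, {"tx": 0, "ty": 0, "tz": 35, "ax": 0, "ay": 0, "az": 0, "claw": 0.2}, {"tx": 0, "ty": 0, "tz": 22, "ax": 0, "ay": 0, "az": 0, "claw": 0.2}, {"tx": 0, "ty": 0, "tz": 8, "ax": 0, "ay": 0, "az": 0, "claw": 0.2}, {"tx": 0, "ty": 0, "tz": 0, "ax": 0, "ay": 0, "az": 0, "claw": 0.2}, {"tx": 0, "ty": 0, "tz": 0, "ax": 0, "ay": 0, "az": 0, "claw": 0.2}]'

```text
t: 12.1
tool_pos: [563.2, -370.9, 37.9]
orientation: [0.001, 0.021, 1.0, 0.001]
wrist_force: [-0.2, -0.2, 0.6]
grip_width: 0.601
gripper_force: 0.0
```

Run:
```python
from h import *
go([558,-376.8,31],-0.05)
```

```text
t 12.1 tcp [ 563.2 -370.9   37.9] shift [ 4.9 -6.1  6.9] turn [0.001 0.001 0.008] w 0.601 F [-0.2 -0.2  0.6]
```

```bash
cat >> h.py <<'E'
def joints_fk(): pass
def avg(n=6):
    L=[]
    for _ in range(n):
        ctrl.get_image('top'); L.append(np.r_[ctrl.observe()['tool_pos'],ctrl.observe()['wrist_force']])
    L=np.array(L); return L.mean(0),L.std(0),L
E
python3 - <<'E'
from h import *
m,s,L=avg(5); print(L[:,:3].round(1)); go([558,-376.8,31],-0.05)
E
```

```text
[[ 563.4 -371.2   38.3]
 [ 563.4 -371.3   38.4]
 [ 563.3 -371.2   38.4]
 [ 563.2 -371.2   38.2]
 [ 563.1 -371.1   38. ]]
t 12.35 tcp [ 563.1 -371.1   38. ] shift [ 4.9 -6.   7. ] turn [0.001 0.001 0.008] w 0.601 F [0.1 0.2 0.2]
```

Emit:
arm_command --motion '[{"tx": 5, "ty": -6, "tz": 0, "ax": 0, "ay": 0, "az": 0.008, "claw": 0.2}, {"tx": 0, "ty": 0, "tz": 6, "ax": 0, "ay": 0, "az": 0, "claw": 0.2}, {"tx": 0, "ty": 0, "tz": 0, "ax": 0, "ay": 0, "az": 0, "claw": 0.2}, {"tx": 0, "ty": 0, "tz": 0, "ax": 0, "ay": 0, "az": 0, "claw": 0.2}]'

```text
t: 12.75
tool_pos: [557.0, -376.6, 30.6]
orientation: [-0.0, 0.025, 1.0, 0.001]
wrist_force: [-0.1, 0.9, 1.3]
grip_width: 0.602
gripper_force: 0.1
```

Run:
```python
from h import *
go([558,-376.8,31],-0.05)
```

```text
t 12.75 tcp [ 557.  -376.6   30.6] shift [-1.  -0.1 -0.4] turn [ 0.002 -0.001 -0.   ] w 0.602 F [-0.1  0.9  1.3]
```

Emit:
arm_command --motion '[{"tx": 0, "ty": 0, "tz": 0, "ax": 0, "ay": 0, "az": 0, "claw": -0.9}, {"tx": 0, "ty": 0, "tz": 0, "ax": 0, "ay": 0, "az": 0, "claw": -0.9}, {"tx": 0, "ty": 0, "tz": 0, "ax": 0, "ay": 0, "az": 0, "claw": -0.9}, {"tx": 0, "ty": 0, "tz": 0, "ax": 0, "ay": 0, "az": 0, "claw": -0.9}, {"tx": 0, "ty": 0, "tz": -10, "ax": 0, "ay": 0, "az": 0, "claw": -0.9}, {"tx": 0, "ty": 0, "tz": -30, "ax": 0, "ay": 0, "az": 0, "claw": -0.9}, {"tx": 0, "ty": 0, "tz": -40, "ax": 0, "ay": 0, "az": 0, "claw": -0.9}, {"tx": 0, "ty": 0, "tz": -30, "ax": 0, "ay": 0, "az": 0, "claw": -0.9}]' --newtons 55

```text
t: 13.55
tool_pos: [557.0, -376.7, 142.7]
orientation: [-0.0, 0.025, 1.0, 0.001]
wrist_force: [0.3, -0.2, -5.9]
grip_width: 0.333
gripper_force: 54.9
```

```bash
python3 - <<'E'
from h import *
grab('top','top'); go([585,-180,140],1.617); print(np.round(ctrl.observe()['joints'],2))
m,im,d=grab('wrist','w4'); C=full(m,d)
for v in (20,60,100,140,180,220): print(v,C[v,320:346:8].round(0).tolist())
E
python3 meas.py | egrep 'fulc2|shoe|lower'
```

```text
t 13.6 tcp [ 559.2 -378.5  148. ] shift [-15.8 199.6   7.8] turn [-0.006  0.004 -1.667] w 0.333 F [ 1.  -2.2 -0.5]
[ 0.23  0.6   0.39  1.67 -0.28  0.92  2.25]
20 [[459.0, -374.0, 136.0], [459.0, -371.0, 136.0], [459.0, -368.0, 136.0], [460.0, -365.0, 136.0]]
60 [[474.0, -375.0, 137.0], [474.0, -372.0, 136.0], [474.0, -368.0, 136.0], [474.0, -365.0, 136.0]]
100 [[489.0, -375.0, 136.0], [489.0, -372.0, 137.0], [489.0, -369.0, 137.0], [489.0, -366.0, 137.0]]
140 [[506.0, -376.0, 129.0], [505.0, -373.0, 130.0], [506.0, -369.0, 129.0], [506.0, -366.0, 129.0]]
180 [[523.0, -377.0, 129.0], [523.0, -374.0, 129.0], [523.0, -370.0, 130.0], [524.0, -366.0, 129.0]]
220 [[542.0, -378.0, 129.0], [542.0, -374.0, 129.0], [543.0, -371.0, 128.0], [542.0, -367.0, 130.0]]
shoe 2438 c [578.8 165.2] size [289.6 119.4] longaxis deg 2.5 zmed 69.3 168x120,z69 (+ears)
lower 893 c [578.3 163.8] size [301.  128.3] longaxis deg 2.2 zmed 24.0 300x130 z24
fulc2 93 c [580.5  -7.5] size [60.7 13. ] longaxis deg 1.0 zmed 44.0 60x48 placed
```

```bash
sed -i "s/box('fulc2',333,375,155,225/box('fulc2',300,350,165,212/" meas.py; python3 meas.py | egrep 'fulc2'; python3 -c "
from h import *
m,im,d=load('top');C=full(m,d); k=(C[...,2]>50)&(C[...,2]<60)&(abs(C[...,0]-580)<50)&(abs(C[...,1]-5)<50); P=C[k]; print(len(P),P.mean(0),P[:,2].max())"
```

```text
fulc2 284 c [580.    8.3] size [61.  44.6] longaxis deg 1.1 zmed 46.8 60x48 placed
100 [578.31411938   8.51296701  53.51740587] 59.87620520974019
```

```bash
cat >> h.py <<'E'
DC=np.array([578.4,165.1]); YAW=0.0437
ex=np.array([np.cos(YAW),np.sin(YAW),0]); ey=np.array([-np.sin(YAW),np.cos(YAW),0]); ez=np.array([0,0,1.])
def die(x,y,z): return np.r_[DC,0]+ex*x+ey*y+ez*z
def loc(p): q=np.array(p)-np.r_[DC,0]; return np.array([q@ex,q@ey,q[2]])
def barpose(xl,yl,zl,th,back=156,up=25.6):  # tip underside at die-local point, slope th down to toe
    u=ey*np.cos(th)-ez*np.sin(th); n=ey*np.sin(th)+ez*np.cos(th)
    p=die(xl,yl,zl)-back*u+up*n; x=-u; z=-n; return p,np.c_[x,np.cross(z,x),z],u
def plan(p,Rg,n,c=None,Rm=None):
    s,c0,R0=st(); c=c0 if c is None else c; Rm=R0 if Rm is None else Rm
    w=R.from_matrix(Rm.T@Rg).as_rotvec()
    for i in range(n):
        d=Rm.T@((np.array(p)-c)/(n-i)); print('t',d.round(0),'r',(w/n).round(3)); c=c+Rm@d; Rm=Rm@R.from_rotvec(w/n).as_matrix()
E
python3 - <<'E'
from h import *
p,Rg,u=barpose(-3,-35,28.6,0.226); print('final',p.round(1),Rg.round(2).tolist())
pre=p-55*u; print('pre',pre.round(1)); go(pre+[0,0,60],Rg=Rg); plan(pre+[0,0,60],Rg,14)
print(loc([580,8.4,0]))
E
```

```text
final [583.3 -16.2  88.5] [[0.04, -1.0, 0.01], [-0.97, -0.04, -0.22], [0.22, 0.0, -0.97]]
pre [585.7 -69.7 100.8]
t 13.65 tcp [ 559.2 -378.5  145.7] shift [-11.  309.7 -15.6] turn [ 0.181  0.175 -1.658] w 0.332 F [ 0.5 -0.9 -5.4]
t [-1. 22. -1.] r [ 0.013  0.012 -0.118]
t [-3. 22. -1.] r [ 0.013  0.012 -0.118]
t [-6. 21. -2.] r [ 0.013  0.012 -0.118]
t [-8. 20. -2.] r [ 0.013  0.012 -0.118]
t [-11.  19.  -2.] r [ 0.013  0.012 -0.118]
t [-13.  18.  -3.] r [ 0.013  0.012 -0.118]
t [-15.  16.  -3.] r [ 0.013  0.012 -0.118]
t [-17.  14.  -4.] r [ 0.013  0.012 -0.118]
t [-18.  12.  -4.] r [ 0.013  0.012 -0.118]
t [-19.  10.  -4.] r [ 0.013  0.012 -0.118]
t [-20.   7.  -5.] r [ 0.013  0.012 -0.118]
t [-21.   5.  -5.] r [ 0.013  0.012 -0.118]
t [-21.   2.  -5.] r [ 0.013  0.012 -0.118]
t [-21.  -0.  -6.] r [ 0.013  0.012 -0.118]
[  -5.24713819 -156.62029735    0.        ]
```

Emit:
arm_command --motion '[{"tx": -1, "ty": 22, "tz": -1, "ax": 0.013, "ay": 0.012, "az": -0.118, "claw": -0.9}, {"tx": -3, "ty": 22, "tz": -1, "ax": 0.013, "ay": 0.012, "az": -0.118, "claw": -0.9}, {"tx": -6, "ty": 21, "tz": -2, "ax": 0.013, "ay": 0.012, "az": -0.118, "claw": -0.9}, {"tx": -8, "ty": 20, "tz": -2, "ax": 0.013, "ay": 0.012, "az": -0.118, "claw": -0.9}, {"tx": -11, "ty": 19, "tz": -2, "ax": 0.013, "ay": 0.012, "az": -0.118, "claw": -0.9}, {"tx": -13, "ty": 18, "tz": -3, "ax": 0.013, "ay": 0.012, "az": -0.118, "claw": -0.9}, {"tx": -15, "ty": 16, "tz": -3, "ax": 0.013, "ay": 0.012, "az": -0.118, "claw": -0.9}, {"tx": -17, "ty": 14, "tz": -4, "ax": 0.013, "ay": 0.012, "az": -0.118, "claw": -0.9}]'

```text
t: 14.45
tool_pos: [572.1, -199.4, 147.5]
orientation: [-0.049, -0.434, 0.898, -0.047]
wrist_force: [-0.1, -0.4, -5.8]
grip_width: 0.335
gripper_force: 54.9
```

Run:
```python
from h import *
p,Rg,u=barpose(-3,-35,28.6,0.226); pre=p-55*u; go(pre+[0,0,60],Rg=Rg); plan(pre+[0,0,60],Rg,7); print(np.round(ctrl.observe()['joints'],2))
```

```text
t 14.45 tcp [ 572.1 -199.4  147.5] shift [-107.3   69.   -30.2] turn [ 0.085  0.078 -0.707] w 0.335 F [-0.1 -0.4 -5.8]
t [-15.  10.  -4.] r [ 0.012  0.011 -0.101]
t [-16.   8.  -5.] r [ 0.012  0.011 -0.101]
t [-17.   6.  -5.] r [ 0.012  0.011 -0.101]
t [-17.   5.  -5.] r [ 0.012  0.011 -0.101]
t [-18.   3.  -5.] r [ 0.012  0.011 -0.101]
t [-18.   1.  -6.] r [ 0.012  0.011 -0.101]
t [-18.  -1.  -6.] r [ 0.012  0.011 -0.101]
[-0.    0.49  0.22  1.83  0.04  0.86  2.64]
```

The last joint is near its limit (2.64 of 2.96) and this turn drives it further. I'll lay the bar on the table, turn the gripper half round and regrasp.

Run:
```python
from h import *
plan([540,-225,60],Rt(0.25),7)
```

```text
t [ 4.  2. 13.] r [-0.012 -0.016  0.093]
t [ 4.  1. 13.] r [-0.012 -0.016  0.093]
t [ 5.  1. 13.] r [-0.012 -0.016  0.093]
t [ 5.  0. 13.] r [-0.012 -0.016  0.093]
t [ 5. -0. 13.] r [-0.012 -0.016  0.093]
t [ 5. -1. 13.] r [-0.012 -0.016  0.093]
t [ 5. -2. 13.] r [-0.012 -0.016  0.093]
```

Emit:
arm_command --motion '[{"tx": 4, "ty": 2, "tz": 13, "ax": -0.012, "ay": -0.016, "az": 0.093, "claw": -0.9}, {"tx": 4, "ty": 1, "tz": 13, "ax": -0.012, "ay": -0.016, "az": 0.093, "claw": -0.9}, {"tx": 5, "ty": 1, "tz": 13, "ax": -0.012, "ay": -0.016, "az": 0.093, "claw": -0.9}, {"tx": 5, "ty": 0, "tz": 13, "ax": -0.012, "ay": -0.016, "az": 0.093, "claw": -0.9}, {"tx": 5, "ty": 0, "tz": 13, "ax": -0.012, "ay": -0.016, "az": 0.093, "claw": -0.9}, {"tx": 5, "ty": -1, "tz": 13, "ax": -0.012, "ay": -0.016, "az": 0.093, "claw": -0.9}, {"tx": 5, "ty": -2, "tz": 10, "ax": -0.012, "ay": -0.016, "az": 0.093, "claw": -0.9}, {"tx": 0, "ty": 0, "tz": 0, "ax": 0, "ay": 0, "az": 0, "claw": -0.9}]'

```text
t: 15.25
tool_pos: [538.7, -226.1, 61.0]
orientation: [-0.0, -0.12, 0.993, 0.001]
wrist_force: [-0.8, -0.3, -6.0]
grip_width: 0.331
gripper_force: 54.9
```

Run:
```python
from h import *
go([540,-225,27],0.25); print(np.round(ctrl.observe()['joints'],2))
```

```text
t 15.25 tcp [ 538.7 -226.1   61. ] shift [-1.5  0.6 34. ] turn [ 0.003 -0.001 -0.009] w 0.331 F [-0.8 -0.3 -6. ]
[ 0.09  0.58  0.27  1.93 -0.24  0.67  2.32]
```

Emit:
arm_command --motion '[{"tx": 0, "ty": 0, "tz": 15, "ax": 0, "ay": 0, "az": 0, "claw": -0.9}, {"tx": 0, "ty": 0, "tz": 10, "ax": 0, "ay": 0, "az": 0, "claw": -0.9}, {"tx": 0, "ty": 0, "tz": 5, "ax": 0, "ay": 0, "az": 0, "claw": -0.9}, {"tx": 0, "ty": 0, "tz": 3, "ax": 0, "ay": 0, "az": 0, "claw": -0.9}, {"tx": 0, "ty": 0, "tz": 0, "ax": 0, "ay": 0, "az": 0, "claw": -0.9}, {"tx": 0, "ty": 0, "tz": 0, "ax": 0, "ay": 0, "az": 0, "claw": 0.2}, {"tx": 0, "ty": 0, "tz": 0, "ax": 0, "ay": 0, "az": 0, "claw": 0.2}, {"tx": 0, "ty": 0, "tz": -30, "ax": 0, "ay": 0, "az": 0, "claw": 0.2}]'

```text
t: 16.05
tool_pos: [540.8, -224.9, 59.1]
orientation: [0.001, -0.122, 0.993, 0.001]
wrist_force: [-0.2, 0.5, 0.0]
grip_width: 0.565
gripper_force: 0.0
```

Emit:
arm_command --motion '[{"tx": 0, "ty": 0, "tz": -40, "ax": 0, "ay": 0, "az": 0.14, "claw": 0.2}, {"tx": 0, "ty": 0, "tz": 0, "ax": 0, "ay": 0, "az": 0.14, "claw": 0.2}, {"tx": 0, "ty": 0, "tz": 0, "ax": 0, "ay": 0, "az": 0.14, "claw": 0.2}, {"tx": 0, "ty": 0, "tz": 0, "ax": 0, "ay": 0, "az": 0.14, "claw": 0.2}, {"tx": 0, "ty": 0, "tz": 0, "ax": 0, "ay": 0, "az": 0.14, "claw": 0.2}, {"tx": 0, "ty": 0, "tz": 0, "ax": 0, "ay": 0, "az": 0.14, "claw": 0.2}, {"tx": 0, "ty": 0, "tz": 0, "ax": 0, "ay": 0, "az": 0.14, "claw": 0.2}, {"tx": 0, "ty": 0, "tz": 0, "ax": 0, "ay": 0, "az": 0.14, "claw": 0.2}]'

```text
t: 16.85
tool_pos: [542.9, -225.8, 101.8]
orientation: [0.003, 0.427, 0.904, 0.002]
wrist_force: [0.2, 0.0, -0.3]
grip_width: 0.601
gripper_force: 0.0
```

Emit:
arm_command --motion '[{"tx": 0, "ty": 0, "tz": 0, "ax": 0, "ay": 0, "az": 0.14, "claw": 0.2}, {"tx": 0, "ty": 0, "tz": 0, "ax": 0, "ay": 0, "az": 0.14, "claw": 0.2}, {"tx": 0, "ty": 0, "tz": 0, "ax": 0, "ay": 0, "az": 0.14, "claw": 0.2}, {"tx": 0, "ty": 0, "tz": 0, "ax": 0, "ay": 0, "az": 0.14, "claw": 0.2}, {"tx": 0, "ty": 0, "tz": 0, "ax": 0, "ay": 0, "az": 0.14, "claw": 0.2}, {"tx": 0, "ty": 0, "tz": 0, "ax": 0, "ay": 0, "az": 0.14, "claw": 0.2}, {"tx": 0, "ty": 0, "tz": 0, "ax": 0, "ay": 0, "az": 0.14, "claw": 0.2}, {"tx": 0, "ty": 0, "tz": 0, "ax": 0, "ay": 0, "az": 0.14, "claw": 0.2}]'

```text
t: 17.65
tool_pos: [543.0, -225.6, 101.7]
orientation: [0.001, 0.842, 0.54, 0.003]
wrist_force: [0.6, 0.5, -0.0]
grip_width: 0.598
gripper_force: 0.0
```

Run:
```python
from h import *
go([540,-225,26],0.25-np.pi); print(np.round(ctrl.observe()['joints'],2))
```

```text
t 17.65 tcp [ 543.  -225.6  101.7] shift [-1.  -3.4 75.7] turn [ 0.003 -0.007  0.89 ] w 0.598 F [ 0.6  0.5 -0. ]
[-0.34  0.69  0.88  1.93 -0.71  0.86  0.5 ]
```

Emit:
arm_command --motion '[{"tx": 0, "ty": 0, "tz": 0, "ax": 0, "ay": 0, "az": 0.127, "claw": 0.2}, {"tx": 0, "ty": 0, "tz": 0, "ax": 0, "ay": 0, "az": 0.127, "claw": 0.2}, {"tx": 0, "ty": 0, "tz": 0, "ax": 0, "ay": 0, "az": 0.127, "claw": 0.2}, {"tx": 0, "ty": 0, "tz": 0, "ax": 0, "ay": 0, "az": 0.127, "claw": 0.2}, {"tx": 0, "ty": 0, "tz": 0, "ax": 0, "ay": 0, "az": 0.127, "claw": 0.2}, {"tx": 0, "ty": 0, "tz": 0, "ax": 0, "ay": 0, "az": 0.127, "claw": 0.2}, {"tx": 0, "ty": 0, "tz": 0, "ax": 0, "ay": 0, "az": 0.127, "claw": 0.2}, {"tx": 0, "ty": 0, "tz": 0, "ax": 0, "ay": 0, "az": 0, "claw": 0.2}]'

```text
t: 18.45
tool_pos: [542.8, -225.5, 101.2]
orientation: [-0.0, 0.992, 0.128, 0.003]
wrist_force: [0.2, 0.1, 0.0]
grip_width: 0.601
gripper_force: 0.0
```

Run:
```python
from h import *
go([540,-225,26],0.25-np.pi); print(np.round(ctrl.observe()['joints'],2))
m,im,d=grab('wrist','w5'); C=full(m,d); k=(C[...,2]>3.2)&(C[...,2]<20)&(np.arange(400)[:,None]<225)
n,lab,stt,_=cv2.connectedComponentsWithStats(k.astype(np.uint8)); i=1+np.argmax(stt[1:,4]); P=C[lab==i]
u=np.array([np.cos(.25),np.sin(.25)]); v=np.array([-u[1],u[0]]); s=P[:,:2]@u; w=P[:,:2]@v
print(len(P),stt[i]); 
for a in np.arange(s.min(),s.max(),15):
    q=abs(s-a)<5; print(a.round(0),q.sum(),w[q].min().round(1),w[q].max().round(1),np.median(P[q,2]).round(1))
print('TCP',np.array([540,-225])@u,np.array([540,-225])@v,'tip s',s.max())
```

```text
t 18.45 tcp [ 542.8 -225.5  101.2] shift [-3.  -1.2 75.2] turn [ 0.    -0.006  0.006] w 0.601 F [0.2 0.1 0. ]
[-0.44  0.82  1.09  1.94 -0.9   0.97 -0.22]
35594 [  419     0   221   225 35594]
460.0 1295 -582.3 -424.6 4.1
475.0 2626 -580.4 -427.8 4.1
490.0 2650 -576.6 -432.2 4.2
505.0 2638 -573.2 -437.1 4.2
520.0 2560 -569.7 -441.6 4.1
535.0 2497 -566.5 -445.2 4.2
550.0 2429 -562.7 -450.0 4.1
565.0 2380 -559.5 -454.1 4.2
580.0 2259 -555.7 -458.6 4.2
595.0 2182 -552.9 -463.6 4.2
TCP 467.5468168914805 -351.6034328823375 tip s 605.5143878848078
```

Run:
```python
from h import *
m,im,d=load('w5'); C=full(m,d); 
u=np.array([np.cos(.25),np.sin(.25)]); v=np.array([-u[1],u[0]]); S=C[...,:2]@u; W=C[...,:2]@v
k=(C[...,2]>3)&(C[...,2]<20)&(np.arange(400)[:,None]<225)&(abs(W+351)<45); s=S[k];w=W[k];z=C[k][:,2]
for a in np.arange(s.min()+2,s.max(),12):
    q=abs(s-a)<4; print(a.round(0),q.sum(),w[q].min().round(1),w[q].max().round(1),np.median(z[q]).round(1))
print('tip',s.max())
go([540,-225,26],0.25-np.pi)
```

```text
463.0 344 -368.3 -339.3 7.0
475.0 489 -368.7 -339.4 7.0
487.0 511 -369.2 -339.5 6.9
499.0 538 -369.5 -339.5 6.9
511.0 553 -369.9 -340.4 7.0
523.0 558 -370.2 -340.5 7.0
535.0 593 -370.6 -340.6 7.0
547.0 614 -370.9 -341.3 7.1
559.0 634 -371.3 -341.4 7.0
571.0 690 -371.6 -341.5 7.0
583.0 641 -371.5 -342.1 6.8
595.0 677 -372.2 -342.1 4.1
tip 602.1477713606647
t 18.5 tcp [ 542.6 -225.5  101.1] shift [-2.8 -1.2 75.1] turn [ 0.    -0.006  0.01 ] w 0.598 F [-0.5  0.1 -0.8]
```

Emit:
arm_command --motion '[{"tx": 0, "ty": 0, "tz": 30, "ax": 0, "ay": 0, "az": 0.025, "claw": 0.2}, {"tx": 0, "ty": 0, "tz": 30, "ax": 0, "ay": 0, "az": 0, "claw": 0.2}, {"tx": 0, "ty": 0, "tz": 10, "ax": 0, "ay": 0, "az": 0, "claw": 0.2}, {"tx": 0, "ty": 0, "tz": 3, "ax": 0, "ay": 0, "az": 0, "claw": 0.2}, {"tx": 0, "ty": 0, "tz": 0, "ax": 0, "ay": 0, "az": 0, "claw": -0.9}, {"tx": 0, "ty": 0, "tz": 0, "ax": 0, "ay": 0, "az": 0, "claw": -0.9}, {"tx": 0, "ty": 0, "tz": 0, "ax": 0, "ay": 0, "az": 0, "claw": -0.9}, {"tx": 0, "ty": 0, "tz": 0, "ax": 0, "ay": 0, "az": 0, "claw": -0.9}]'

```text
t: 19.3
tool_pos: [543.0, -225.6, 28.7]
orientation: [-0.0, 0.993, 0.116, 0.003]
wrist_force: [-0.8, 1.2, 4.5]
grip_width: 0.335
gripper_force: 55.0
```

Run:
```python
from h import *
go([540,-225,26],0.2255-np.pi)
```

```text
t 19.3 tcp [ 543.  -225.6   28.7] shift [-2.8 -1.3  2.7] turn [-0.    -0.007  0.006] w 0.335 F [-0.8  1.2  4.5]
```

Emit:
arm_command --motion '[{"tx": 0, "ty": 0, "tz": -10, "ax": 0, "ay": 0, "az": 0, "claw": -0.9}, {"tx": 0, "ty": 0, "tz": -30, "ax": 0, "ay": 0, "az": 0, "claw": -0.9}, {"tx": 0, "ty": 0, "tz": -40, "ax": 0, "ay": 0, "az": 0, "claw": -0.9}, {"tx": 0, "ty": 0, "tz": -40, "ax": 0, "ay": 0, "az": 0, "claw": -0.9}, {"tx": 0, "ty": 0, "tz": 0, "ax": 0, "ay": 0, "az": 0, "claw": -0.9}]'

```text
t: 19.8
tool_pos: [543.5, -227.5, 152.5]
orientation: [0.001, 0.993, 0.115, 0.006]
wrist_force: [1.3, -1.3, -5.5]
grip_width: 0.33
gripper_force: 55.0
```

```bash
cat >> h.py <<'E'
def barinhand(name=None):
    s,c,Rm=st(); m,im,d=grab('wrist',name); C=full(m,d); T=(C-c)@Rm
    k=(T[...,2]>5)&(T[...,2]<45)&(abs(T[...,1])<40)&(np.arange(400)[:,None]<225)&(T[...,0]>20); P=T[k]
    for a in range(30,190,15):
        q=P[abs(P[:,0]-a)<4]
        if len(q)>20: print(a,len(q),q[:,1].min().round(1),q[:,1].max().round(1),'zt',np.median(q[:,2]).round(1))
    print('x max',P[:,0].max(),'rows',np.where(k)[0].min())
E
python3 - <<'E'
from h import *
barinhand('w6'); print(np.round(ctrl.observe()['joints'],2))
E
```

```text
30 1073 -13.4 16.4 zt 22.0
45 1143 -13.6 16.5 zt 22.0
60 1233 -13.5 16.5 zt 22.1
75 1311 -13.3 16.8 zt 22.1
90 1453 -13.3 16.8 zt 22.1
105 1547 -13.4 16.8 zt 22.2
x max 112.56118145725621 rows 0
[-0.48  0.77  1.16  1.91 -0.84  1.04 -0.29]
```

```bash
cat >> h.py <<'E'
def barpose2(xl,yl,zl,th,back=155,up=29.5):
    u=ey*np.cos(th)-ez*np.sin(th); n=ey*np.sin(th)+ez*np.cos(th)
    p=die(xl,yl,zl)-back*u+up*n; x=u; z=-n; return p,np.c_[x,np.cross(z,x),z],u
E
python3 - <<'E'
from h import *
p,Rg,u=barpose2(-3,-35,28.6,0.226); pre=p-55*u; print(pre.round(1)); go(pre+[0,0,60],Rg=Rg); plan(pre+[0,0,60],Rg,12); print(Rg.round(2))
E
```

```text
[585.6 -67.9 104.4]
t 19.85 tcp [ 542.6 -226.1  149.7] shift [  78.3 -144.2  -14.3] turn [-0.149 -0.195 -1.377] w 0.328 F [ 0.   0.7 -5.6]
t [  7. -12.  -1.] r [-0.012 -0.016 -0.115]
t [  8. -11.  -1.] r [-0.012 -0.016 -0.115]
t [  9. -10.  -2.] r [-0.012 -0.016 -0.115]
t [10. -9. -2.] r [-0.012 -0.016 -0.115]
t [11. -8. -2.] r [-0.012 -0.016 -0.115]
t [12. -6. -3.] r [-0.012 -0.016 -0.115]
t [12. -5. -3.] r [-0.012 -0.016 -0.115]
t [13. -4. -3.] r [-0.012 -0.016 -0.115]
t [13. -2. -3.] r [-0.012 -0.016 -0.115]
t [13. -0. -4.] r [-0.012 -0.016 -0.115]
t [13.  1. -4.] r [-0.012 -0.016 -0.115]
t [13.  3. -4.] r [-0.012 -0.016 -0.115]
[[-0.04  1.    0.01]
 [ 0.97  0.04 -0.22]
 [-0.22  0.   -0.97]]
```

Emit:
arm_command --motion '[{"tx": 7, "ty": -12, "tz": -1, "ax": -0.012, "ay": -0.016, "az": -0.115, "claw": -0.9}, {"tx": 8, "ty": -11, "tz": -1, "ax": -0.012, "ay": -0.016, "az": -0.115, "claw": -0.9}, {"tx": 9, "ty": -10, "tz": -2, "ax": -0.012, "ay": -0.016, "az": -0.115, "claw": -0.9}, {"tx": 10, "ty": -9, "tz": -2, "ax": -0.012, "ay": -0.016, "az": -0.115, "claw": -0.9}, {"tx": 11, "ty": -8, "tz": -2, "ax": -0.012, "ay": -0.016, "az": -0.115, "claw": -0.9}, {"tx": 12, "ty": -6, "tz": -3, "ax": -0.012, "ay": -0.016, "az": -0.115, "claw": -0.9}, {"tx": 12, "ty": -5, "tz": -3, "ax": -0.012, "ay": -0.016, "az": -0.115, "claw": -0.9}, {"tx": 13, "ty": -4, "tz": -3, "ax": -0.012, "ay": -0.016, "az": -0.115, "claw": -0.9}]'

```text
t: 20.65
tool_pos: [569.5, -119.2, 155.6]
orientation: [0.053, 0.834, 0.546, -0.055]
wrist_force: [0.8, 0.5, -5.9]
grip_width: 0.331
gripper_force: 55.0
```

Emit:
arm_command --motion '[{"tx": 13, "ty": -2, "tz": -3, "ax": -0.012, "ay": -0.016, "az": -0.115, "claw": -0.9}, {"tx": 13, "ty": 0, "tz": -4, "ax": -0.012, "ay": -0.016, "az": -0.115, "claw": -0.9}, {"tx": 13, "ty": 1, "tz": -4, "ax": -0.012, "ay": -0.016, "az": -0.115, "claw": -0.9}, {"tx": 13, "ty": 3, "tz": -4, "ax": -0.012, "ay": -0.016, "az": -0.115, "claw": -0.9}, {"tx": 0, "ty": 0, "tz": 0, "ax": 0, "ay": 0, "az": 0, "claw": -0.9}, {"tx": 0, "ty": 0, "tz": 0, "ax": 0, "ay": 0, "az": 0, "claw": -0.9}]'

```text
t: 21.25
tool_pos: [584.5, -68.0, 162.0]
orientation: [0.076, 0.687, 0.718, -0.079]
wrist_force: [-0.6, 0.1, -5.1]
grip_width: 0.331
gripper_force: 55.0
```

```bash
cat > sc.py <<'E'
from h import *
# bar position from scene+top: points on bar, in die frame
import sys
for n in ('top','scene'):
    m,im,d=grab(n,n); C=full(m,d); L=(C-np.r_[DC,0])@np.c_[ex,ey,ez]
    k=(abs(L[...,0]+3)<40)&(L[...,1]>-330)&(L[...,1]<-50)&(L[...,2]>float(sys.argv[1]))&(L[...,2]<float(sys.argv[2])); P=L[k]
    for y in range(-180,-40,12):
        q=P[abs(P[:,1]-y)<6]
        if len(q)>5: print(n,y,len(q),'x',q[:,0].min().round(0),q[:,0].max().round(0),'z',np.median(q[:,2]).round(1))
    print(n,'max y',P[:,1].max() if len(P) else None)
E
python3 - <<'E'
from h import *
p,Rg,u=barpose2(-3,-35,28.6,0.226); pre=p-55*u; go(pre,Rg=Rg); print(np.round(ctrl.observe()['joints'],2)); barinhand()
E
python3 sc.py 75 135
```

```text
t 21.25 tcp [584.5 -68.  162. ] shift [12.6  1.6 56.1] turn [-0.008 -0.007  0.001] w 0.331 F [-0.6  0.1 -5.1]
[-0.81  0.64  0.99  1.91 -0.41  0.87  0.39]
30 1085 -13.6 16.2 zt 22.2
45 1166 -13.8 16.3 zt 22.3
60 1275 -13.8 16.3 zt 22.3
75 1378 -13.5 16.5 zt 22.4
90 1440 -13.5 16.7 zt 22.5
105 1553 -13.6 16.8 zt 22.6
x max 110.72002176906143 rows 0
top max y None
scene -144 14 x 3.0 12.0 z 120.3
scene -132 23 x -4.0 13.0 z 118.2
scene -120 34 x -19.0 11.0 z 112.7
scene -108 35 x -19.0 12.0 z 110.7
scene -96 37 x -18.0 13.0 z 107.1
scene -84 9 x -18.0 12.0 z 105.7
scene max y -86.92321621837844
```

View pics/scene.png

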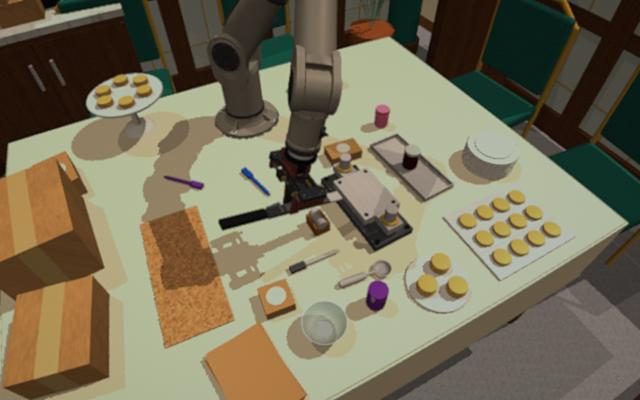

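The scene view shows the bar in the gripper, lined up over the fulcrum at (318,220) with its toe just short of the shoe. The jar stands in the tray at (411,155). Next I descend.

Emit:
arm_command --motion '[{"tx": 5, "ty": 1, "tz": 20, "ax": -0.004, "ay": -0.004, "az": 0, "claw": -0.9}, {"tx": 4, "ty": 0, "tz": 18, "ax": -0.004, "ay": -0.003, "az": 0, "claw": -0.9}, {"tx": 3, "ty": 0, "tz": 12, "ax": 0, "ay": 0, "az": 0, "claw": -0.9}, {"tx": 0, "ty": 0, "tz": 3, "ax": 0, "ay": 0, "az": 0, "claw": -0.9}, {"tx": 0, "ty": 0, "tz": 0, "ax": 0, "ay": 0, "az": 0, "claw": -0.9}, {"tx": 0, "ty": 0, "tz": 0, "ax": 0, "ay": 0, "az": 0, "claw": -0.9}]'

```text
t: 22.0
tool_pos: [587.0, -68.8, 109.7]
orientation: [0.083, 0.686, 0.719, -0.077]
wrist_force: [-0.9, 0.5, -5.6]
grip_width: 0.332
gripper_force: 55.0
```

```bash
python3 - <<'E'
from h import *
p,Rg,u=barpose2(-3,-35,28.6,0.226); pre=p-55*u; go(pre,Rg=Rg);go(p,Rg=Rg)
E
python3 sc.py 26 75
```

```text
t 22.0 tcp [587.  -68.8 109.7] shift [ 2.2 -1.4  4.9] turn [0.004 0.001 0.002] w 0.332 F [-0.9  0.5 -5.6]
t 22.0 tcp [587.  -68.8 109.7] shift [57.2 -1.3  4.9] turn [0.004 0.001 0.002] w 0.332 F [-0.9  0.5 -5.6]
top -180 14 x -36.0 -17.0 z 40.4
top -168 30 x -36.0 -14.0 z 46.1
top -156 15 x -36.0 -22.0 z 50.5
top max y -146.3980324437029
scene -180 39 x -7.0 24.0 z 37.8
scene -168 57 x -3.0 25.0 z 43.3
scene -156 39 x 10.0 27.0 z 51.2
scene -144 38 x 3.0 24.0 z 43.3
scene -132 37 x 1.0 25.0 z 42.5
scene -120 29 x -18.0 15.0 z 59.0
scene -108 34 x -16.0 15.0 z 56.3
scene -96 36 x -16.0 15.0 z 53.3
scene -84 10 x -14.0 14.0 z 52.0
scene -60 140 x -42.0 36.0 z 60.4
scene -48 32 x -42.0 36.0 z 69.0
scene max y -50.065629765823395
```

Emit:
arm_command --motion '[{"tx": 2, "ty": -1, "tz": 4, "ax": 0, "ay": 0, "az": 0, "claw": -0.9}, {"tx": 0, "ty": 0, "tz": 2, "ax": 0, "ay": 0, "az": 0, "claw": -0.9}, {"tx": 0, "ty": 0, "tz": 0, "ax": 0, "ay": 0, "az": 0, "claw": -0.9}, {"tx": 10, "ty": 0, "tz": 0, "ax": 0, "ay": 0, "az": 0, "claw": -0.9}, {"tx": 10, "ty": 0, "tz": 0, "ax": 0, "ay": 0, "az": 0, "claw": -0.9}, {"tx": 0, "ty": 0, "tz": 0, "ax": 0, "ay": 0, "az": 0, "claw": -0.9}]'

```text
t: 22.7
tool_pos: [584.7, -45.4, 97.3]
orientation: [0.082, 0.685, 0.72, -0.077]
wrist_force: [-0.0, 0.3, -5.5]
grip_width: 0.327
gripper_force: 55.0
```

```bash
python3 - <<'E'
from h import *
p,Rg,u=barpose2(-3,-35,28.6,0.226); go(p,Rg=Rg)
E
python3 sc.py 26 65|grep scene
```

```text
t 22.7 tcp [584.7 -45.4  97.3] shift [31.5  0.1 -1.8] turn [ 0.002 -0.001  0.007] w 0.327 F [-0.   0.3 -5.5]
scene -180 37 x -8.0 26.0 z 37.0
scene -168 46 x 3.0 25.0 z 41.2
scene -156 38 x 11.0 25.0 z 48.0
scene -144 26 x 5.0 27.0 z 40.8
scene -132 18 x 6.0 25.0 z 38.9
scene -120 6 x 8.0 11.0 z 52.7
scene -108 13 x 3.0 13.0 z 52.1
scene -96 27 x -15.0 13.0 z 47.5
scene -84 34 x -19.0 14.0 z 44.2
scene -72 32 x -17.0 13.0 z 41.5
scene -60 86 x -41.0 36.0 z 52.3
scene -48 6 x -17.0 30.0 z 26.7
scene max y -50.37014857512223
```

Emit:
arm_command --motion '[{"tx": 10, "ty": 0, "tz": -1, "ax": 0, "ay": 0, "az": 0, "claw": -0.9}, {"tx": 10, "ty": 0, "tz": 0, "ax": 0, "ay": 0, "az": 0, "claw": -0.9}, {"tx": 8, "ty": 0, "tz": 0, "ax": 0, "ay": 0, "az": 0, "claw": -0.9}, {"tx": 0, "ty": 0, "tz": 0, "ax": 0, "ay": 0, "az": 0, "claw": -0.9}, {"tx": 0, "ty": 0, "tz": 0, "ax": 0, "ay": 0, "az": 0, "claw": -0.9}]'

```text
t: 23.3
tool_pos: [583.3, -20.5, 92.8]
orientation: [0.083, 0.685, 0.719, -0.078]
wrist_force: [0.4, -0.7, -5.1]
grip_width: 0.331
gripper_force: 55.0
```

```bash
python3 - <<'E'
from h import *
p,Rg,u=barpose2(-3,-35,28.6,0.226); go(p,Rg=Rg)
E
python3 sc.py 26 65|grep scene
```

```text
t 23.3 tcp [583.3 -20.5  92.8] shift [ 6.2  0.2 -0.7] turn [0.003 0.001 0.004] w 0.331 F [ 0.4 -0.7 -5.1]
scene -180 34 x -8.0 24.0 z 38.1
scene -168 49 x -36.0 25.0 z 43.5
scene -156 36 x 11.0 25.0 z 48.1
scene -144 28 x 8.0 26.0 z 40.4
scene -132 18 x 4.0 25.0 z 38.4
scene -84 14 x 4.0 13.0 z 47.8
scene -72 16 x -7.0 13.0 z 42.2
scene -60 109 x -43.0 37.0 z 50.7
scene max y -50.83315405937483
```

Emit:
arm_command --motion '[{"tx": 6, "ty": 0, "tz": 0, "ax": 0, "ay": 0, "az": 0, "claw": -0.9}, {"tx": 0, "ty": 0, "tz": 1, "ax": 0, "ay": 0, "az": 0, "claw": -0.9}, {"tx": 0, "ty": 0, "tz": 1, "ax": 0, "ay": 0, "az": 0, "claw": -0.9}, {"tx": 0, "ty": 0, "tz": 1, "ax": 0, "ay": 0, "az": 0, "claw": -0.9}, {"tx": 0, "ty": 0, "tz": 0, "ax": 0, "ay": 0, "az": 0, "claw": -0.9}]'

```text
t: 23.9
tool_pos: [583.1, -15.6, 88.7]
orientation: [0.082, 0.686, 0.719, -0.077]
wrist_force: [-1.0, 1.6, -1.3]
grip_width: 0.331
gripper_force: 55.0
```

Emit:
arm_command --motion '[{"tx": 0, "ty": 0, "tz": 0, "ax": 0, "ay": 0, "az": 0, "claw": 0}, {"tx": 0, "ty": 0, "tz": 0, "ax": 0, "ay": 0, "az": 0, "claw": 0.2}, {"tx": 0, "ty": 0, "tz": 0, "ax": 0, "ay": 0, "az": 0, "claw": 0.2}, {"tx": 0, "ty": 0, "tz": -20, "ax": 0, "ay": 0, "az": 0, "claw": 0.2}, {"tx": 0, "ty": 0, "tz": -25, "ax": 0, "ay": 0, "az": 0, "claw": 0.2}, {"tx": -15, "ty": 0, "tz": -15, "ax": 0, "ay": 0, "az": 0, "claw": 0.2}, {"tx": -25, "ty": 0, "tz": 0, "ax": 0, "ay": 0, "az": 0, "claw": 0.2}, {"tx": -30, "ty": 0, "tz": 0, "ax": 0, "ay": 0, "az": 0, "claw": 0.2}]'

```text
t: 24.7
tool_pos: [586.1, -71.1, 163.7]
orientation: [0.083, 0.685, 0.72, -0.077]
wrist_force: [-0.6, 0.8, 0.1]
grip_width: 0.598
gripper_force: 0.0
```

```bash
cat > bl.py <<'E'
from h import *
m,im,d=grab('wrist','wb'); C=full(m,d); L=(C-np.r_[DC,0])@np.c_[ex,ey,ez]
k=(abs(L[...,0]+3)<24)&(L[...,2]>28)&(L[...,2]<120)&(np.arange(400)[:,None]<225)
for y in range(-330,-40,10):
    q=L[k&(abs(L[...,1]-y)<4)]
    if len(q)>20: print('wrist',y,len(q),'x',q[:,0].min().round(0),q[:,0].max().round(0),'z',np.median(q[:,2]).round(1))
E
python3 bl.py
python3 - <<'E'
from h import *
m,im,d=grab('scene','scene'); C=full(m,d); L=(C-np.r_[DC,0])@np.c_[ex,ey,ez]
k=(abs(L[...,0]+3)<25)&(L[...,2]>57)&(L[...,2]<125)
for y in range(-330,-50,15):
    q=L[k&(abs(L[...,1]-y)<6)]
    if len(q)>5: print('scene',y,len(q),'x',q[:,0].min().round(0),q[:,0].max().round(0),'z',np.median(q[:,2]).round(1))
go([0,0,0]); cv2.imwrite('pics/s2.png',cv2.resize(im[130:300,180:440,::-1],None,fx=3,fy=3))
E
```

```text
wrist -260 403 x -16.0 12.0 z 84.3
wrist -250 537 x -17.0 12.0 z 75.2
wrist -240 536 x -17.0 13.0 z 73.6
wrist -230 555 x -17.0 13.0 z 72.1
wrist -220 596 x -17.0 13.0 z 70.4
wrist -210 610 x -17.0 13.0 z 69.0
wrist -200 638 x -17.0 13.0 z 67.6
wrist -190 677 x -17.0 13.0 z 66.0
wrist -180 954 x -27.0 21.0 z 64.0
wrist -170 1003 x -27.0 21.0 z 62.5
wrist -160 1169 x -27.0 21.0 z 60.7
wrist -150 1220 x -27.0 21.0 z 59.0
wrist -140 1216 x -27.0 21.0 z 57.8
wrist -130 164 x -17.0 13.0 z 57.0
scene -330 51 x -17.0 13.0 z 96.8
scene -315 48 x -17.0 12.0 z 95.3
scene -300 46 x -16.0 12.0 z 92.3
scene -285 49 x -16.0 14.0 z 90.0
scene -270 48 x -16.0 13.0 z 87.8
scene -255 41 x -16.0 12.0 z 84.9
scene -240 45 x -16.0 13.0 z 75.4
scene -225 44 x -18.0 13.0 z 73.8
scene -210 42 x -15.0 13.0 z 71.3
scene -195 42 x -18.0 14.0 z 68.3
scene -180 43 x -17.0 14.0 z 66.1
scene -165 40 x -18.0 13.0 z 64.4
scene -150 38 x -18.0 12.0 z 61.6
scene -135 33 x -16.0 13.0 z 58.7
scene -120 20 x -17.0 11.0 z 58.7
scene -105 7 x -15.0 13.0 z 57.8
scene -60 49 x -27.0 22.0 z 68.3
t 24.8 tcp [585.2 -76.5 165. ] shift [ 134.3 -582.5  135.2] turn [0. 0. 0.] w 0.596 F [-0.2 -0.1 -0.9]
```

View pics/s2.png

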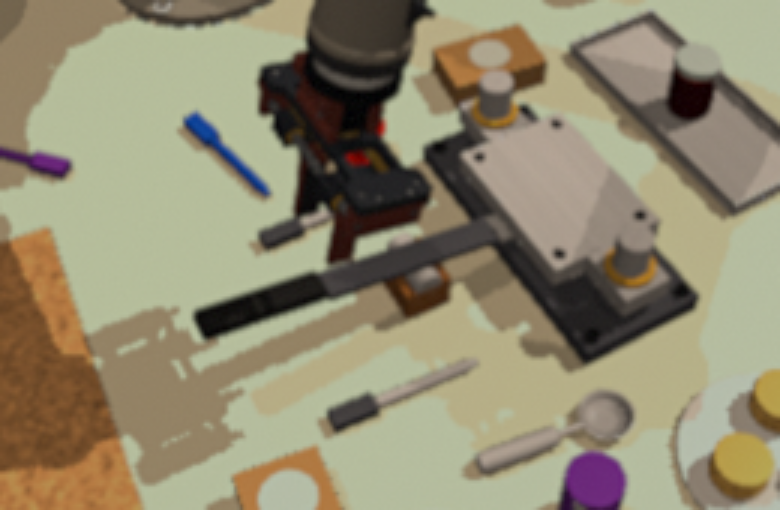

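The crop shows the bar resting over the fulcrum with its toe under the shoe's front edge. The grip end is at (200,325). Next is the handle grasp.

```bash
cat >> h.py <<'E'
def lever(th,th0=0.158,D0=174.6,h=18,xl=-2,yf=-156.6):
    u=ey*np.cos(th)-ez*np.sin(th); n=ey*np.sin(th)+ez*np.cos(th); D=D0-14*(th0-th)
    p=die(xl,yf,40)+(14+h)*n-D*u; return p,np.c_[u,np.cross(-n,u),-n]
E
python3 - <<'E'
from h import *
p,Rg=lever(.158); print(p.round(1)); up=p-60*Rg[:,2]; go(up,Rg=Rg); plan(up,Rg,7)
E
```

```text
[ 590.6 -158.7   99.1]
t 24.8 tcp [585.2 -76.5 165. ] shift [-69.5   1.9  23.1] turn [ 0.004  0.071 -0.004] w 0.596 F [-0.2 -0.1 -0.9]
t [-10.   0.   3.] r [ 0.001  0.01  -0.001]
t [-10.   0.   3.] r [ 0.001  0.01  -0.001]
t [-10.   0.   3.] r [ 0.001  0.01  -0.001]
t [-10.   0.   3.] r [ 0.001  0.01  -0.001]
t [-10.   0.   3.] r [ 0.001  0.01  -0.001]
t [-10.   0.   3.] r [ 0.001  0.01  -0.001]
t [-10.   0.   3.] r [ 0.001  0.01  -0.001]
```

Emit:
arm_command --motion '[{"tx": -14, "ty": 0, "tz": 0, "ax": 0, "ay": 0.018, "az": 0, "claw": 0.2}, {"tx": -18, "ty": 1, "tz": 3, "ax": 0, "ay": 0.018, "az": 0, "claw": 0.2}, {"tx": -20, "ty": 1, "tz": 8, "ax": 0, "ay": 0.018, "az": 0, "claw": 0.2}, {"tx": -17, "ty": 0, "tz": 8, "ax": 0, "ay": 0.017, "az": 0, "claw": 0.2}, {"tx": 0, "ty": 0, "tz": 0, "ax": 0, "ay": 0, "az": 0, "claw": 0.2}, {"tx": 0, "ty": 0, "tz": 0, "ax": 0, "ay": 0, "az": 0, "claw": 0.2}]'

```text
t: 25.4
tool_pos: [590.7, -141.5, 157.7]
orientation: [0.057, 0.689, 0.721, -0.053]
wrist_force: [-0.2, 0.8, 0.5]
grip_width: 0.602
gripper_force: 0.0
```

```bash
python3 bl.py|head -8;  python3 - <<'E'
from h import *
p,Rg=lever(.158); go(p,Rg=Rg); print(np.round(ctrl.observe()['joints'],2))
E
```

```text
wrist -320 159 x -16.0 11.0 z 93.4
wrist -310 594 x -16.0 11.0 z 92.3
wrist -300 617 x -16.0 12.0 z 90.8
wrist -290 649 x -16.0 12.0 z 89.2
wrist -280 670 x -16.0 11.0 z 87.7
wrist -270 699 x -16.0 12.0 z 86.1
wrist -260 730 x -16.0 12.0 z 84.7
wrist -250 772 x -17.0 13.0 z 75.2
t 25.45 tcp [ 591.  -140.5  157.6] shift [-8.8 -1.4 60.6] turn [ 0.002 -0.003  0.004] w 0.597 F [0.9 0.6 0.9]
[-0.6   0.63  0.92  1.88 -0.45  0.86  0.56]
```

Emit:
arm_command --motion '[{"tx": -9, "ty": -1, "tz": 10, "ax": 0, "ay": 0, "az": 0, "claw": 0.2}, {"tx": 0, "ty": 0, "tz": 25, "ax": 0, "ay": 0, "az": 0, "claw": 0.2}, {"tx": 0, "ty": 0, "tz": 20, "ax": 0, "ay": 0, "az": 0, "claw": 0.2}, {"tx": 0, "ty": 0, "tz": 6, "ax": 0, "ay": 0, "az": 0, "claw": 0.2}, {"tx": 0, "ty": 0, "tz": 0, "ax": 0, "ay": 0, "az": 0, "claw": -0.9}, {"tx": 0, "ty": 0, "tz": 0, "ax": 0, "ay": 0, "az": 0, "claw": -0.9}, {"tx": 0, "ty": 0, "tz": 0, "ax": 0, "ay": 0, "az": 0, "claw": -0.9}, {"tx": 0, "ty": 0, "tz": 0, "ax": 0, "ay": 0, "az": 0, "claw": -0.9}]' --newtons 60

```text
t: 26.25
tool_pos: [591.3, -159.6, 99.6]
orientation: [0.057, 0.688, 0.722, -0.053]
wrist_force: [-0.7, 0.6, 0.8]
grip_width: 0.313
gripper_force: 60.0
```

Run:
```python
from h import *
p,Rg=lever(.158); d,r=go(p,Rg=Rg); print(ctrl.observe()['wrist_torque'])
s,c,Rm=st(); off=c-p; ln=Rm
# path by equal angle from measured pose
prev,Rp=lever(.158)
for th in np.linspace(.158,-.13,9)[1:]:
    q,Rq=lever(th); print(round(th,3),'t',(Rp.T@(q-prev)).round(1),'r',R.from_matrix(Rp.T@Rq).as_rotvec().round(3)); prev,Rp=q,Rq
print(prev)
```

```text
t 26.25 tcp [ 591.3 -159.6   99.6] shift [ 1.1 -0.6  0.3] turn [ 0.003 -0.002  0.004] w 0.313 F [-0.7  0.6  0.8]
[0.00566087 0.17945625 0.18723455]
0.122 t [-0.5  0.   6.3] r [-0.     0.036  0.   ]
0.086 t [-0.5 -0.   6.3] r [-0.     0.036 -0.   ]
0.05 t [-0.5 -0.   6.3] r [0.    0.036 0.   ]
0.014 t [-0.5  0.   6.2] r [0.    0.036 0.   ]
-0.022 t [-0.5 -0.   6.2] r [ 0.     0.036 -0.   ]
-0.058 t [-0.5  0.   6.2] r [-0.     0.036  0.   ]
-0.094 t [-0.5 -0.   6.2] r [ 0.     0.036 -0.   ]
-0.13 t [-0.5  0.   6.2] r [-0.     0.036  0.   ]
[ 590.81294744 -164.54946253   49.61854416]
```

Emit:
arm_command --motion '[{"tx": -0.5, "ty": 0, "tz": 3, "ax": 0, "ay": 0.018, "az": 0, "claw": -0.9}, {"tx": -0.5, "ty": 0, "tz": 3, "ax": 0, "ay": 0.018, "az": 0, "claw": -0.9}, {"tx": -0.5, "ty": 0, "tz": 6, "ax": 0, "ay": 0.036, "az": 0, "claw": -0.9}, {"tx": -0.5, "ty": 0, "tz": 6, "ax": 0, "ay": 0.036, "az": 0, "claw": -0.9}, {"tx": 0, "ty": 0, "tz": 0, "ax": 0, "ay": 0, "az": 0, "claw": -0.9}]'

```text
t: 26.75
tool_pos: [592.0, -163.8, 83.5]
orientation: [0.017, 0.69, 0.723, -0.014]
wrist_force: [-5.4, 5.0, 18.9]
grip_width: 0.311
gripper_force: 60.0
```

```bash
cat > shoe.py <<'E'
from h import *
m,im,d=grab('top','top'); C=full(m,d); L=(C-np.r_[DC,0])@np.c_[ex,ey,ez]
for x0,x1 in((-80,-40),(-20,20),(40,80)):
  for y0,y1 in ((-45,-10),(10,45)):
    k=(L[...,0]>x0)&(L[...,0]<x1)&(L[...,1]>y0)&(L[...,1]<y1); print((x0,y0),np.median(L[k][:,2]).round(1),end=' ')
s,c,Rm=st(); l=loc(c); x=Rm[:,0]; print('\nTCP loc',l.round(1),'slope',np.arcsin(-x[2]).round(3),'F',np.round(s['wrist_force'],1),'T',np.round(s['wrist_torque'],2),'t',s['t'])
E
python3 shoe.py
```

```text
(-80, -45) 77.7 (-80, 10) 77.7 (-20, -45) 77.4 (-20, 10) 77.7 (40, -45) 77.2 (40, 10) 78.2 
TCP loc [  -0.8 -329.1   83.5] slope 0.045 F [-5.9  4.7 19. ] T [0.37 1.31 0.27] t 26.8
```

Emit:
arm_command --motion '[{"tx": -0.5, "ty": 0, "tz": 6, "ax": 0, "ay": 0.036, "az": 0, "claw": -0.9}, {"tx": -0.5, "ty": 0, "tz": 6, "ax": 0, "ay": 0.036, "az": 0, "claw": -0.9}, {"tx": -0.5, "ty": 0, "tz": 6, "ax": 0, "ay": 0.036, "az": 0, "claw": -0.9}, {"tx": -0.5, "ty": 0, "tz": 6, "ax": 0, "ay": 0.036, "az": 0, "claw": -0.9}, {"tx": 0, "ty": 0, "tz": 0, "ax": 0, "ay": 0, "az": 0, "claw": -0.9}]'

```text
t: 27.3
tool_pos: [592.8, -166.0, 60.8]
orientation: [-0.034, 0.689, 0.723, 0.037]
wrist_force: [-6.7, 4.6, 26.3]
grip_width: 0.321
gripper_force: 60.1
```

```bash
python3 shoe.py
```

```text
(-80, -45) 91.5 (-80, 10) 92.1 (-20, -45) 91.4 (-20, 10) 92.3 (40, -45) 91.5 (40, 10) 92.3 
TCP loc [-1.000e-01 -3.315e+02  6.080e+01] slope -0.099 F [-7.3  3.8 26.9] T [0.75 1.43 0.64] t 27.35
```

Emit:
arm_command --motion '[{"tx": -0.5, "ty": 0, "tz": 5, "ax": 0, "ay": 0.03, "az": 0, "claw": -0.9}, {"tx": -0.5, "ty": 0, "tz": 4, "ax": 0, "ay": 0.024, "az": 0, "claw": -0.9}, {"tx": 0, "ty": 0, "tz": 0, "ax": 0, "ay": 0, "az": 0, "claw": -0.9}, {"tx": 0, "ty": 0, "tz": 0, "ax": 0, "ay": 0, "az": 0, "claw": -0.9}, {"tx": 0, "ty": 0, "tz": 0, "ax": 0, "ay": 0, "az": 0, "claw": -0.9}]'

```text
t: 27.85
tool_pos: [593.1, -166.2, 52.5]
orientation: [-0.053, 0.687, 0.722, 0.055]
wrist_force: [-6.1, 3.4, 29.0]
grip_width: 0.313
gripper_force: 60.1
```

```bash
python3 shoe.py
```

```text
(-80, -45) 97.4 (-80, 10) 98.2 (-20, -45) 97.3 (-20, 10) 97.4 (40, -45) 98.2 (40, 10) 97.8 
TCP loc [ 3.000e-01 -3.316e+02  5.250e+01] slope -0.152 F [-6.6  2.3 27.8] T [0.99 1.43 0.68] t 27.9
```

Shoe is up 28.5 mm. I'll unload the bar, release it, and regrip it at its balance point.

Emit:
arm_command --motion '[{"tx": 0.5, "ty": 0, "tz": -4, "ax": 0, "ay": -0.024, "az": 0, "claw": -0.9}, {"tx": 0.5, "ty": 0, "tz": -4, "ax": 0, "ay": -0.02, "az": 0, "claw": -0.9}, {"tx": 0, "ty": 0, "tz": 0, "ax": 0, "ay": 0, "az": 0, "claw": 0}, {"tx": 0, "ty": 0, "tz": 0, "ax": 0, "ay": 0, "az": 0, "claw": 0.2}, {"tx": 0, "ty": 0, "tz": 0, "ax": 0, "ay": 0, "az": 0, "claw": 0.2}, {"tx": 0, "ty": 0, "tz": -20, "ax": 0, "ay": 0, "az": 0, "claw": 0.2}, {"tx": 0, "ty": 0, "tz": -30, "ax": 0, "ay": 0, "az": 0, "claw": 0.2}, {"tx": 0, "ty": 0, "tz": -20, "ax": 0, "ay": 0, "az": 0, "claw": 0.2}]'

```text
t: 28.7
tool_pos: [591.6, -173.8, 126.9]
orientation: [-0.038, 0.689, 0.722, 0.037]
wrist_force: [-0.5, -0.1, 0.8]
grip_width: 0.598
gripper_force: 0.0
```

```bash
python3 shoe.py
python3 - <<'E'
from h import *
m,im,d=grab('scene','scene'); C=full(m,d); L=(C-np.r_[DC,0])@np.c_[ex,ey,ez]
k=(abs(L[...,0]+3)<22)&(L[...,2]>20)&(L[...,2]<85)
for y in range(-330,-50,15):
    q=L[k&(abs(L[...,1]-y)<6)]
    if len(q)>5: print('scene',y,len(q),'x',q[:,0].min().round(0),q[:,0].max().round(0),'z',np.percentile(q[:,2],[20,50,90]).round(1))
m,im,d=load('top'); hsv=cv2.cvtColor(im,cv2.COLOR_RGB2HSV); k=cv2.inRange(hsv,(8,90,90),(22,255,255)); k[:,:410]=0;k[:,500:]=0;k[:135]=0;k[290:]=0
v,u=np.where(k); r=cv2.minAreaRect(np.c_[u,v].astype(np.float32)); b=cv2.boxPoints(r); print('mat',plane(m,b,5).round(1),plane(m,[r[0]],5).round(1))
E
```

```text
(-80, -45) 96.9 (-80, 10) 97.6 (-20, -45) 97.6 (-20, 10) 98.0 (40, -45) 97.7 (40, 10) 97.7 
TCP loc [-2.000e-01 -3.404e+02  1.297e+02] slope -0.105 F [ 1.4 -0.8  0.9] T [-0.15  0.03 -0.03] t 28.75
scene -330 37 x -3.0 16.0 z [46.6 49.5 52.1]
scene -315 40 x -14.0 15.0 z [47.9 51.9 54.3]
scene -300 48 x -14.0 14.0 z [50.9 53.4 56.1]
scene -285 46 x -13.0 14.0 z [53.3 55.7 57.8]
scene -270 48 x -14.0 14.0 z [54.4 57.3 59.9]
scene -255 43 x -13.0 13.0 z [50.8 53.  59.9]
scene -240 47 x -17.0 15.0 z [50.4 52.4 54.6]
scene -225 44 x -16.0 14.0 z [53.1 54.6 56.2]
scene -210 48 x -18.0 14.0 z [54.9 56.  57.8]
scene -195 47 x -17.0 14.0 z [56.6 58.2 61.1]
scene -180 67 x -16.0 19.0 z [38.4 57.3 60.7]
scene -165 59 x -24.0 19.0 z [50.2 59.6 63. ]
scene -150 53 x -24.0 19.0 z [58.3 62.6 64.8]
scene -135 58 x -18.0 19.0 z [42.4 63.7 66.9]
scene -120 43 x -19.0 11.0 z [64.7 66.2 68.7]
scene -105 39 x -17.0 12.0 z [66.8 68.3 70.2]
scene -90 44 x -19.0 13.0 z [67.8 69.2 71.7]
scene -75 36 x -18.0 11.0 z [68.6 70.7 72.6]
scene -60 90 x -20.0 19.0 z [23.7 68.7 79.8]
mat [[ 337.6 -289.3    5. ]
 [ 735.  -300.9    5. ]
 [ 735.2 -474.1    5. ]
 [ 337.6 -456.     5. ]] [[ 532.5 -379.6    5. ]]
```

```bash
cat >> h.py <<'E'
def ori(th,sgn=1,yaw=None):
    e=ey if yaw is None else np.array([np.cos(yaw),np.sin(yaw),0])
    u=e*np.cos(th)-ez*np.sin(th); n=e*np.sin(th)+ez*np.cos(th); return np.c_[u,np.cross(-n,u),-n]
E
python3 - <<'E'
from h import *
Rg=ori(-.115); p=die(-2,-187.5,77.4); up=p-50*Rg[:,2]; go(up,Rg=Rg); go(p,Rg=Rg)
E
```

```text
t 28.8 tcp [ 592.8 -174.5  128.1] shift [145.8  -1.2  16.4] turn [0.006 0.01  0.003] w 0.598 F [ 0.5 -0.3 -0.1]
t 28.8 tcp [ 592.8 -174.5  128.1] shift [146.3  -1.5  66.4] turn [0.006 0.01  0.003] w 0.598 F [ 0.5 -0.3 -0.1]
```

Emit:
arm_command --motion '[{"tx": 26, "ty": 0, "tz": 0, "ax": 0.006, "ay": 0.01, "az": 0, "claw": 0.2}, {"tx": 40, "ty": 0, "tz": 0, "ax": 0, "ay": 0, "az": 0, "claw": 0.2}, {"tx": 40, "ty": -1, "tz": 0, "ax": 0, "ay": 0, "az": 0, "claw": 0.2}, {"tx": 40, "ty": -1, "tz": 16, "ax": 0, "ay": 0, "az": 0, "claw": 0.2}, {"tx": 0, "ty": 0, "tz": 0, "ax": 0, "ay": 0, "az": 0, "claw": 0.2}, {"tx": 0, "ty": 0, "tz": 0, "ax": 0, "ay": 0, "az": 0, "claw": 0.2}]'

```text
t: 29.4
tool_pos: [581.7, -25.2, 125.3]
orientation: [-0.044, 0.688, 0.723, 0.038]
wrist_force: [-0.1, -0.4, 0.4]
grip_width: 0.598
gripper_force: 0.0
```

Run:
```python
from h import *
Rg=ori(-.115); p=die(-2,-187.5,77.4); go(p,Rg=Rg)
s,c,Rm=st(); m,im,d=grab('wrist'); C=full(m,d); T=(C-c)@Rm
L=(C-np.r_[DC,0])@np.c_[ex,ey,ez]
k=(L[...,2]>55)&(L[...,2]<73)&(abs(L[...,0])<18)&(np.arange(400)[:,None]<225)
for y in range(-180,-50,10):
    q=L[k&(abs(L[...,1]-y)<4)]
    if len(q)>20: print(y,len(q),q[:,0].min().round(1),q[:,0].max().round(1),np.median(q[:,2]).round(1))
```

```text
t 29.4 tcp [581.7 -25.2 125.3] shift [-2.9  3.3 47.9] turn [-0.007 -0.001  0.006] w 0.598 F [-0.1 -0.4  0.4]
-180 627 -16.3 13.0 58.7
-170 645 -16.8 12.7 59.8
-160 677 -16.7 12.9 61.0
-150 710 -17.2 12.8 62.1
-140 725 -17.2 12.5 63.2
-130 747 -17.6 12.2 64.3
-120 762 -17.5 11.9 65.5
-110 811 -17.4 12.4 66.7
-100 839 -17.9 12.0 67.8
-90 867 -17.7 11.8 68.9
-80 785 -17.8 11.5 69.8
-70 906 -17.7 11.4 68.1
-60 372 -18.0 11.7 69.0
```

Everything matches. I'll lower and grip.

Emit:
arm_command --motion '[{"tx": -3, "ty": 3, "tz": 15, "ax": -0.006, "ay": 0, "az": 0.005, "claw": 0.2}, {"tx": 0, "ty": 0, "tz": 20, "ax": 0, "ay": 0, "az": 0, "claw": 0.2}, {"tx": 0, "ty": 0, "tz": 12, "ax": 0, "ay": 0, "az": 0, "claw": 0.2}, {"tx": 0, "ty": 0, "tz": 0, "ax": 0, "ay": 0, "az": 0, "claw": 0.2}, {"tx": 0, "ty": 0, "tz": 0, "ax": 0, "ay": 0, "az": 0, "claw": -0.9}, {"tx": 0, "ty": 0, "tz": 0, "ax": 0, "ay": 0, "az": 0, "claw": -0.9}, {"tx": 0, "ty": 0, "tz": 0, "ax": 0, "ay": 0, "az": 0, "claw": -0.9}, {"tx": 0, "ty": 0, "tz": 0, "ax": 0, "ay": 0, "az": 0, "claw": -0.9}]' --newtons 58

```text
t: 30.25
tool_pos: [584.7, -24.2, 80.0]
orientation: [-0.042, 0.691, 0.721, 0.04]
wrist_force: [-4.0, -1.6, 3.5]
grip_width: 0.327
gripper_force: 58.0
```

Run:
```python
from h import *
Rg=ori(-.115); p=die(-2,-187.5,77.4); go(p,Rg=Rg)
```

```text
t 30.25 tcp [584.7 -24.2  80. ] shift [ 1.6 -0.   2.8] turn [ 0.001 -0.001 -0.001] w 0.327 F [-4.  -1.6  3.5]
```

Emit:
arm_command --motion '[{"tx": 0, "ty": 0, "tz": -1, "ax": 0, "ay": -0.03, "az": 0, "claw": -0.9}, {"tx": 0, "ty": 0, "tz": -2, "ax": 0, "ay": -0.03, "az": 0, "claw": -0.9}, {"tx": 0, "ty": 0, "tz": -2, "ax": 0, "ay": -0.03, "az": 0, "claw": -0.9}, {"tx": 0, "ty": 0, "tz": -3, "ax": 0, "ay": -0.025, "az": 0, "claw": -0.9}, {"tx": 0, "ty": 0, "tz": -2, "ax": 0, "ay": 0, "az": 0, "claw": -0.9}, {"tx": 0, "ty": 0, "tz": 0, "ax": 0, "ay": 0, "az": 0, "claw": -0.9}]'

```text
t: 30.85
tool_pos: [585.4, -23.9, 89.7]
orientation: [0.0, 0.692, 0.722, 0.001]
wrist_force: [1.0, -0.3, -6.0]
grip_width: 0.327
gripper_force: 57.9
```

```bash
python3 shoe.py; python3 bl.py
```

```text
(-80, -45) 98.0 (-80, 10) 97.2 (-20, -45) 97.4 (-20, 10) 97.5 (40, -45) 97.8 (40, 10) 97.8 
TCP loc [  -1.3 -189.5   89.6] slope -0.001 F [ 0.4  0.4 -4.5] T [-0.04  0.08  0.01] t 30.9
wrist -180 251 x -27.0 21.0 z 39.0
wrist -170 1271 x -27.0 21.0 z 66.9
wrist -160 1540 x -27.0 21.0 z 66.7
wrist -150 1657 x -27.0 21.0 z 66.6
wrist -140 1553 x -27.0 21.0 z 66.8
wrist -130 1209 x -16.0 14.0 z 67.1
wrist -120 1303 x -16.0 14.0 z 67.1
wrist -110 1334 x -17.0 14.0 z 67.0
wrist -100 1451 x -17.0 13.0 z 67.0
wrist -90 1495 x -17.0 13.0 z 67.0
wrist -80 964 x -17.0 13.0 z 66.9
```

Emit:
arm_command --motion '[{"tx": -10, "ty": 0, "tz": 0, "ax": 0, "ay": 0, "az": 0, "claw": -0.9}, {"tx": -20, "ty": 0, "tz": 0, "ax": 0, "ay": 0, "az": 0, "claw": -0.9}, {"tx": -25, "ty": 0, "tz": 0, "ax": 0, "ay": 0, "az": 0, "claw": -0.9}, {"tx": -25, "ty": 0, "tz": -10, "ax": 0, "ay": 0, "az": 0, "claw": -0.9}, {"tx": -20, "ty": 0, "tz": -25, "ax": 0, "ay": 0, "az": 0, "claw": -0.9}, {"tx": -20, "ty": 0, "tz": -30, "ax": 0, "ay": 0, "az": 0, "claw": -0.9}]'

```text
t: 31.55
tool_pos: [588.9, -146.7, 154.2]
orientation: [-0.001, 0.693, 0.721, -0.0]
wrist_force: [0.9, 0.3, -5.3]
grip_width: 0.329
gripper_force: 57.9
```

Run:
```python
from h import *
Rg=ori(0,yaw=-0.038); p=[551,-415.6,90]; go(p,Rg=Rg); plan(p,Rg,14)
```

```text
t 31.55 tcp [ 588.9 -146.7  154.2] shift [-267.2  -48.6   64. ] turn [-0.002  0.     1.649] w 0.329 F [ 0.9  0.3 -5.3]
t [-19.  -3.   5.] r [-0.     0.     0.118]
t [-19.  -1.   5.] r [-0.     0.     0.118]
t [-19.   1.   5.] r [-0.     0.     0.118]
t [-19.   3.   5.] r [-0.     0.     0.118]
t [-19.   6.   5.] r [-0.     0.     0.118]
t [-18.   8.   5.] r [-0.     0.     0.118]
t [-17.  10.   5.] r [-0.     0.     0.118]
t [-16.  12.   5.] r [-0.     0.     0.118]
t [-14.  13.   5.] r [-0.     0.     0.118]
t [-12.  15.   5.] r [-0.     0.     0.118]
t [-11.  16.   5.] r [-0.     0.     0.118]
t [-9. 17.  5.] r [-0.     0.     0.118]
t [-6. 18.  5.] r [-0.     0.     0.118]
t [-4. 19.  5.] r [-0.     0.     0.118]
```

Emit:
arm_command --motion '[{"tx": -19, "ty": -3, "tz": 3, "ax": 0, "ay": 0, "az": 0.118, "claw": -0.9}, {"tx": -19, "ty": -1, "tz": 5, "ax": 0, "ay": 0, "az": 0.118, "claw": -0.9}, {"tx": -19, "ty": 1, "tz": 5, "ax": 0, "ay": 0, "az": 0.118, "claw": -0.9}, {"tx": -19, "ty": 3, "tz": 5, "ax": 0, "ay": 0, "az": 0.118, "claw": -0.9}, {"tx": -19, "ty": 6, "tz": 5, "ax": 0, "ay": 0, "az": 0.118, "claw": -0.9}, {"tx": -18, "ty": 8, "tz": 5, "ax": 0, "ay": 0, "az": 0.118, "claw": -0.9}, {"tx": -17, "ty": 10, "tz": 5, "ax": 0, "ay": 0, "az": 0.118, "claw": -0.9}, {"tx": -16, "ty": 12, "tz": 5, "ax": 0, "ay": 0, "az": 0.118, "claw": -0.9}]'

```text
t: 32.35
tool_pos: [568.9, -300.6, 115.8]
orientation: [-0.001, 0.946, 0.326, 0.001]
wrist_force: [-0.1, -0.7, -5.7]
grip_width: 0.333
gripper_force: 57.9
```

Emit:
arm_command --motion '[{"tx": -14, "ty": 13, "tz": 4, "ax": 0, "ay": 0, "az": 0.118, "claw": -0.9}, {"tx": -12, "ty": 15, "tz": 4, "ax": 0, "ay": 0, "az": 0.118, "claw": -0.9}, {"tx": -11, "ty": 16, "tz": 4, "ax": 0, "ay": 0, "az": 0.118, "claw": -0.9}, {"tx": -9, "ty": 17, "tz": 4, "ax": 0, "ay": 0, "az": 0.118, "claw": -0.9}, {"tx": -6, "ty": 18, "tz": 4, "ax": 0, "ay": 0, "az": 0.118, "claw": -0.9}, {"tx": -4, "ty": 19, "tz": 4, "ax": 0, "ay": 0, "az": 0.118, "claw": -0.9}, {"tx": 0, "ty": 0, "tz": 0, "ax": 0, "ay": 0, "az": 0, "claw": -0.9}]'

```text
t: 33.05
tool_pos: [550.3, -416.8, 91.4]
orientation: [0.001, 1.0, -0.023, -0.0]
wrist_force: [-0.7, -0.2, -6.0]
grip_width: 0.329
gripper_force: 57.9
```

Run:
```python
from h import *
Rg=ori(0,yaw=-0.038); p=[551,-415.6,36]; go(p,Rg=Rg); barinhand(); print(np.round(ctrl.observe()['joints'],2))
```

```text
t 33.05 tcp [ 550.3 -416.8   91.4] shift [ 0.7 -1.3 55.4] turn [ 0.001  0.001 -0.008] w 0.329 F [-0.7 -0.2 -6. ]
30 1079 -14.7 15.3 zt 22.7
45 1160 -14.8 14.9 zt 22.7
60 1239 -15.0 14.7 zt 22.7
75 1315 -15.4 14.8 zt 22.7
90 1420 -15.6 14.5 zt 22.8
105 1519 -15.9 14.2 zt 22.9
x max 113.81422456158529 rows 0
[-0.07  0.95  1.05  1.68 -0.93  1.09 -0.34]
```

Emit:
arm_command --motion '[{"tx": 0, "ty": -1, "tz": 25, "ax": 0, "ay": 0, "az": -0.008, "claw": -0.9}, {"tx": 0, "ty": 0, "tz": 18, "ax": 0, "ay": 0, "az": 0, "claw": -0.9}, {"tx": 0, "ty": 0, "tz": 8, "ax": 0, "ay": 0, "az": 0, "claw": -0.9}, {"tx": 0, "ty": 0, "tz": 4, "ax": 0, "ay": 0, "az": 0, "claw": -0.9}, {"tx": 0, "ty": 0, "tz": 1, "ax": 0, "ay": 0, "az": 0, "claw": -0.9}, {"tx": 0, "ty": 0, "tz": 0, "ax": 0, "ay": 0, "az": 0, "claw": -0.9}]'

```text
t: 33.7
tool_pos: [553.4, -412.1, 36.6]
orientation: [-0.0, 1.0, -0.015, 0.001]
wrist_force: [0.5, 0.6, -5.3]
grip_width: 0.328
gripper_force: 57.9
```

Emit:
arm_command --motion '[{"tx": 0, "ty": 0, "tz": 0, "ax": 0, "ay": 0, "az": 0, "claw": 0}, {"tx": 0, "ty": 0, "tz": 0, "ax": 0, "ay": 0, "az": 0, "claw": 0.2}, {"tx": 0, "ty": 0, "tz": 0, "ax": 0, "ay": 0, "az": 0, "claw": 0.2}, {"tx": 0, "ty": 0, "tz": -20, "ax": 0, "ay": 0, "az": 0, "claw": 0.2}, {"tx": 0, "ty": 0, "tz": -40, "ax": 0, "ay": 0, "az": 0, "claw": 0.2}, {"tx": 0, "ty": 0, "tz": -40, "ax": 0, "ay": 0, "az": 0, "claw": 0.2}, {"tx": 0, "ty": 0, "tz": -20, "ax": 0, "ay": 0, "az": 0, "claw": 0.2}, {"tx": 0, "ty": 0, "tz": 0, "ax": 0, "ay": 0, "az": 0, "claw": 1}]'

```text
t: 34.5
tool_pos: [554.0, -413.6, 160.5]
orientation: [0.001, 1.0, -0.016, 0.003]
wrist_force: [0.5, -0.3, -0.5]
grip_width: 0.653
gripper_force: 0.0
```

```bash
python3 - <<'E'
from h import *
s,c,Rm=st();  print(c); m,im,d=grab('top','top'); C=full(m,d)
print(np.round(ctrl.observe()['joints'],2))
k=(C[...,2]>9.5)&(C[...,2]<30)&(abs(C[...,1]+415)<45)&(abs(C[...,0]-541)<190); r=cv2.minAreaRect(C[k][:,:2].astype(np.float32)); print('bar',k.sum(),r)
k=(C[...,2]>36)&(C[...,2]<60)&(abs(C[...,1]-8)<45)&(abs(C[...,0]-585)<45); r=cv2.minAreaRect(C[k][:,:2].astype(np.float32)); print('ful',k.sum(),r)
E
python3 meas.py | egrep 'pin|gift|reel'; python3 shoe.py
```

```text
[ 553.97026197 -413.59788952  160.45155775]
[-0.1   0.89  1.11  1.64 -0.86  1.17 -0.38]
bar 666 ((541.9249267578125, -414.9219665527344), (378.10760498046875, 88.6864242553711), 0.1332499384880066)
ful 70 ((603.6724853515625, 4.381305694580078), (51.66748809814453, 22.766036987304688), 64.16941833496094)
pin far 210 c [681.  -54.2] size [147.6  25. ] longaxis deg 89.4 zmed 11.6 146x20
pin near 1 c [ 436.5 -102.7] size [0. 0.] longaxis deg 0.0 zmed 11.0 146x20
gift1 552 c [ 742.4 -189.8] size [75.5 78. ] longaxis deg -4.8 zmed 34.6 75x75
gift2 792 c [350.3 220.5] size [110.7  69.9] longaxis deg 85.3 zmed 35.1 
reel none
(-80, -45) 97.2 (-80, 10) 98.3 (-20, -45) 97.8 (-20, 10) 97.6 (40, -45) 98.0 (40, 10) 97.8 
TCP loc [ -50.5 -575.   156. ] slope -0.002 F [ 0.5  0.8 -0.4] T [ 0.01  0.16 -0.  ] t 34.6
```

Run:
```python
from h import *
go([580,8,140],-np.pi+.03)
```

```text
t 34.6 tcp [ 553.1 -411.6  156. ] shift [  14.1 -420.1   16.8] turn [-0.002 -0.002 -0.061] w 0.746 F [ 0.5  0.8 -0.4]
```

Emit:
arm_command --motion '[{"tx": -2, "ty": -25, "tz": 0, "ax": 0, "ay": 0, "az": 0, "claw": 1}, {"tx": -4, "ty": -40, "tz": 0, "ax": 0, "ay": 0, "az": 0, "claw": 1}, {"tx": -4, "ty": -45, "tz": 0, "ax": 0, "ay": 0, "az": 0, "claw": 1}, {"tx": -4, "ty": -45, "tz": 0, "ax": 0, "ay": 0, "az": 0, "claw": 1}, {"tx": -4, "ty": -45, "tz": 0, "ax": 0, "ay": 0, "az": 0, "claw": 1}, {"tx": -4, "ty": -45, "tz": 0, "ax": 0, "ay": 0, "az": 0, "claw": 1}, {"tx": -4, "ty": -45, "tz": 0, "ax": 0, "ay": 0, "az": 0, "claw": 1}, {"tx": -4, "ty": -45, "tz": 0, "ax": 0, "ay": 0, "az": 0, "claw": 1}]'

```text
t: 35.4
tool_pos: [532.0, -73.8, 154.9]
orientation: [-0.001, 1.0, -0.015, -0.001]
wrist_force: [0.6, 0.4, -0.2]
grip_width: 1.002
gripper_force: 0.0
```

Emit:
arm_command --motion '[{"tx": -4, "ty": -40, "tz": 2, "ax": 0, "ay": 0, "az": -0.03, "claw": 1}, {"tx": -3, "ty": -40, "tz": 2, "ax": 0, "ay": 0, "az": -0.03, "claw": 1}, {"tx": 0, "ty": 0, "tz": 0, "ax": 0, "ay": 0, "az": 0, "claw": 1}, {"tx": 0, "ty": 0, "tz": 0, "ax": 0, "ay": 0, "az": 0, "claw": 1}]'

```text
t: 35.8
tool_pos: [526.7, 5.0, 151.2]
orientation: [-0.0, 1.0, 0.016, -0.001]
wrist_force: [0.4, -0.1, 0.6]
grip_width: 1.003
gripper_force: 0.0
```

```bash
python3 - <<'E'
from h import *
m,im,d=grab('wrist','w7'); C=full(m,d); go([580,8,36],-np.pi+.03); print(np.round(ctrl.observe()['joints'],2))
k=(C[...,2]>36)&(C[...,2]<60)&(abs(C[...,1]-8)<45)&(abs(C[...,0]-585)<55)&(np.arange(400)[:,None]<225); r=cv2.minAreaRect(C[k][:,:2].astype(np.float32)); print('ful',k.sum(),r)
m,im,d=grab('top','top'); C=full(m,d)
k=(C[...,2]>9)&(C[...,2]<30)&(abs(C[...,1]+415)<28)&(abs(C[...,0]-541)<178); r=cv2.minAreaRect(C[k][:,:2].astype(np.float32)); print('bar',k.sum(),r,np.median(C[k][:,2]))
k=(C[...,2]>36)&(C[...,2]<60)&(abs(C[...,1]-8)<45)&(abs(C[...,0]-585)<55); r=cv2.minAreaRect(C[k][:,:2].astype(np.float32)); print('ful',k.sum(),r)
E
python3 meas.py | egrep 'pin'
```

```text
t 35.85 tcp [526.9   3.6 151.7] shift [ 53.3  -2.8 115.7] turn [-0.     0.    -0.001] w 1.003 F [ 0.3 -0.1  0.2]
[-1.    0.77  1.3   2.05 -0.88  1.05 -0.81]
ful 6125 ((579.9574584960938, 5.612861633300781), (59.72187042236328, 48.079627990722656), 1.7952196598052979)
bar 971 ((540.57763671875, -415.0360107421875), (55.234703063964844, 354.3813171386719), 89.96070861816406) 14.329791560300237
ful 0 ((0.0, 0.0), (0.0, 0.0), 0.0)
pin far 169 c [681.7 -70.2] size [115.   24.4] longaxis deg 85.4 zmed 12.3 146x20
pin near 223 c [457.  -35.4] size [ 23.2 160. ] longaxis deg -86.6 zmed 11.4 146x20
```

Emit:
arm_command --motion '[{"tx": 27, "ty": -1, "tz": 15, "ax": 0, "ay": 0, "az": 0, "claw": 1}, {"tx": 26, "ty": -1, "tz": 20, "ax": 0, "ay": 0, "az": 0, "claw": 1}, {"tx": 0, "ty": 0, "tz": 35, "ax": 0, "ay": 0, "az": 0, "claw": 1}, {"tx": 0, "ty": 0, "tz": 28, "ax": 0, "ay": 0, "az": 0, "claw": 1}, {"tx": 0, "ty": 0, "tz": 15, "ax": 0, "ay": 0, "az": 0, "claw": 1}, {"tx": 0, "ty": 0, "tz": 0, "ax": 0, "ay": 0, "az": 0, "claw": -0.5}, {"tx": 0, "ty": 0, "tz": 0, "ax": 0, "ay": 0, "az": 0, "claw": -0.5}, {"tx": 0, "ty": 0, "tz": 0, "ax": 0, "ay": 0, "az": 0, "claw": -0.5}]' --newtons 20

```text
t: 36.7
tool_pos: [581.5, 7.1, 41.0]
orientation: [-0.001, 1.0, 0.014, 0.002]
wrist_force: [0.9, -0.9, -0.5]
grip_width: 0.765
gripper_force: 0.0
```

Emit:
arm_command --motion '[{"tx": 0, "ty": 0, "tz": 0, "ax": 0, "ay": 0, "az": 0, "claw": -0.5}, {"tx": 0, "ty": 0, "tz": 0, "ax": 0, "ay": 0, "az": 0, "claw": -0.5}, {"tx": 0, "ty": 0, "tz": -15, "ax": 0, "ay": 0, "az": 0, "claw": -0.5}, {"tx": 0, "ty": 0, "tz": -35, "ax": 0, "ay": 0, "az": 0, "claw": -0.5}, {"tx": 0, "ty": 0, "tz": -35, "ax": 0, "ay": 0, "az": 0, "claw": -0.5}, {"tx": 0, "ty": 0, "tz": 0, "ax": 0, "ay": 0, "az": 0, "claw": -0.5}]'

```text
t: 37.3
tool_pos: [582.7, 6.7, 129.4]
orientation: [-0.001, 1.0, 0.014, 0.004]
wrist_force: [0.6, -0.6, -2.4]
grip_width: 0.539
gripper_force: 20.0
```

Run:
```python
from h import *
go([500,-343,80],-np.pi-.038)
```

```text
t 37.3 tcp [582.7   6.7 129.4] shift [-93.1 347.2  48.3] turn [-0.001 -0.008  0.067] w 0.539 F [ 0.6 -0.6 -2.4]
```

Emit:
arm_command --motion '[{"tx": -8, "ty": 30, "tz": 0, "ax": 0, "ay": 0, "az": 0, "claw": -0.5}, {"tx": -12, "ty": 45, "tz": 0, "ax": 0, "ay": 0, "az": 0, "claw": -0.5}, {"tx": -12, "ty": 45, "tz": 0, "ax": 0, "ay": 0, "az": 0, "claw": -0.5}, {"tx": -12, "ty": 45, "tz": 0, "ax": 0, "ay": 0, "az": 0, "claw": -0.5}, {"tx": -12, "ty": 45, "tz": 0, "ax": 0, "ay": 0, "az": 0, "claw": -0.5}, {"tx": -12, "ty": 45, "tz": 0, "ax": 0, "ay": 0, "az": 0, "claw": -0.5}, {"tx": -12, "ty": 45, "tz": 10, "ax": 0, "ay": 0, "az": 0.03, "claw": -0.5}, {"tx": -12, "ty": 45, "tz": 20, "ax": 0, "ay": 0, "az": 0.03, "claw": -0.5}]'

```text
t: 38.1
tool_pos: [497.6, -340.9, 94.8]
orientation: [-0.0, 1.0, -0.016, 0.002]
wrist_force: [0.5, -0.6, -2.0]
grip_width: 0.54
gripper_force: 20.0
```

Emit:
arm_command --motion '[{"tx": 0, "ty": 0, "tz": 15, "ax": 0, "ay": 0, "az": 0, "claw": -0.5}, {"tx": 0, "ty": 0, "tz": 0, "ax": 0, "ay": 0, "az": 0, "claw": -0.5}, {"tx": 0, "ty": 0, "tz": 0, "ax": 0, "ay": 0, "az": 0, "claw": -0.5}]'

```text
t: 38.4
tool_pos: [497.8, -337.6, 78.9]
orientation: [-0.001, 1.0, -0.015, 0.0]
wrist_force: [-0.4, -0.2, -2.4]
grip_width: 0.548
gripper_force: 20.0
```

Run:
```python
from h import *
go([500,-343,46],-np.pi-.038); print(np.round(ctrl.observe()['joints'],2))
```

```text
t 38.4 tcp [ 497.8 -337.6   78.9] shift [ 2.3  5.5 32.9] turn [-0.003 -0.     0.009] w 0.548 F [-0.4 -0.2 -2.4]
[-0.21  0.87  1.06  1.91 -0.95  0.97 -0.29]
```

Emit:
arm_command --motion '[{"tx": 2, "ty": 4, "tz": 15, "ax": 0, "ay": 0, "az": 0, "claw": -0.5}, {"tx": 0, "ty": 0, "tz": 10, "ax": 0, "ay": 0, "az": 0, "claw": -0.5}, {"tx": 0, "ty": 0, "tz": 5, "ax": 0, "ay": 0, "az": 0, "claw": -0.5}, {"tx": 0, "ty": 0, "tz": 2, "ax": 0, "ay": 0, "az": 0, "claw": -0.5}, {"tx": 0, "ty": 0, "tz": 0, "ax": 0, "ay": 0, "az": 0, "claw": -0.5}, {"tx": 0, "ty": 0, "tz": 0, "ax": 0, "ay": 0, "az": 0, "claw": -0.5}]'

```text
t: 39.0
tool_pos: [499.9, -341.3, 48.2]
orientation: [-0.002, 1.0, -0.015, 0.001]
wrist_force: [-2.2, 7.3, 12.0]
grip_width: 0.546
gripper_force: 20.0
```

Emit:
arm_command --motion '[{"tx": 0, "ty": 0, "tz": 0, "ax": 0, "ay": 0, "az": 0, "claw": 0.4}, {"tx": 0, "ty": 0, "tz": 0, "ax": 0, "ay": 0, "az": 0, "claw": 0.4}, {"tx": 0, "ty": 0, "tz": -20, "ax": 0, "ay": 0, "az": 0, "claw": 0.4}, {"tx": 0, "ty": 0, "tz": -40, "ax": 0, "ay": 0, "az": 0, "claw": 0.4}, {"tx": 0, "ty": 0, "tz": -40, "ax": 0, "ay": 0, "az": -0.12, "claw": 0.4}, {"tx": 0, "ty": -40, "tz": -10, "ax": 0, "ay": 0, "az": -0.14, "claw": 0.4}, {"tx": 0, "ty": -40, "tz": 0, "ax": 0, "ay": 0, "az": -0.14, "claw": 0.4}, {"tx": 0, "ty": -40, "tz": 0, "ax": 0, "ay": 0, "az": -0.14, "claw": 0.4}]'

```text
t: 39.8
tool_pos: [472.7, -226.4, 158.9]
orientation: [0.0, 0.967, 0.255, 0.002]
wrist_force: [0.8, 0.6, -0.4]
grip_width: 0.7
gripper_force: 0.0
```

```bash
cat > pins.py <<'E'
from h import *
m,im,d=grab('top','top'); C=full(m,d)
def comp(n,x,y,z0,z1,rx,ry):
    k=(C[...,2]>z0)&(C[...,2]<z1)&(abs(C[...,0]-x)<rx)&(abs(C[...,1]-y)<ry); P=C[k]
    if len(P)<5: print(n,'none'); return
    r=cv2.minAreaRect(P[:,:2].astype(np.float32)); print(n,len(P),np.round(r[0],1),np.round(r[1],1),round(r[2],1)); return P
comp('ful',500,-343,36,62,50,50)
for n,x,y in(('far',680,-54),('near',461,-31)):
    P=comp(n,x,y,6,30,28,95)
    if P is None: continue
    # refine: axis fit
    c=P[:,:2]; v=np.linalg.svd(c-c.mean(0),full_matrices=False)[2][0]; v=v*np.sign(v[1]); s=(c-c.mean(0))@v
    print('  axis',np.degrees(np.arctan2(v[1],v[0])).round(1),'yrange',P[:,1].min().round(1),P[:,1].max().round(1))
    for a in np.arange(-80,90,20):
        q=P[abs(P[:,1]-(y+a))<10]
        if len(q)>3: print('   y',y+a,len(q),'x',q[:,0].mean().round(1),'z',q[:,2].mean().round(1))
E
python3 pins.py; python3 -c "
from h import *
go([680,-150,150],-np.pi/2+.03);print(np.round(ctrl.observe()['joints'],2))"
```

```text
ful 23 [ 472.3 -353.6] [10.9 29.6] 30.7
far 215 [680.1 -54.3] [185.8  55.6] 89.7
  axis 89.1 yrange -147.3 38.7
   y -134 6 x 688.2 z 9.0
   y -114 43 x 677.4 z 13.4
   y -94 42 x 678.4 z 12.8
   y -74 26 x 679.8 z 12.5
   y -54 23 x 681.2 z 11.1
   y -34 21 x 679.8 z 11.1
   y -14 19 x 680.4 z 11.9
   y 6 26 x 681.9 z 10.3
   y 26 7 x 682.5 z 8.2
near 117 [472.6 -10.4] [ 46.6 149.2] 14.1
  axis 96.3 yrange -83.4 63.9
   y -51 5 x 470.1 z 11.0
   y -31 25 x 461.8 z 11.7
   y -11 24 x 460.2 z 11.3
   y 9 26 x 459.6 z 10.6
   y 29 22 x 455.3 z 11.2
   y 49 11 x 462.0 z 8.2
t 39.85 tcp [ 469.8 -220.1  157.2] shift [217.   44.8   7.5] turn [-0.005 -0.006 -1.076] w 0.705 F [-1.9  2.9 -2.7]
[-0.51  0.61  1.15  2.06 -0.71  0.94 -0.02]
```

```bash
python3 -c "
from h import *
plan([679,-165,140],Rt(-np.pi/2+.0),8)"
```

```text
t [26.  7.  2.] r [-0.001 -0.001 -0.131]
t [25. 11.  2.] r [-0.001 -0.001 -0.131]
t [23. 14.  2.] r [-0.001 -0.001 -0.131]
t [21. 17.  2.] r [-0.001 -0.001 -0.131]
t [19. 19.  2.] r [-0.001 -0.001 -0.131]
t [16. 22.  2.] r [-0.001 -0.001 -0.131]
t [13. 23.  2.] r [-0.001 -0.001 -0.131]
t [10. 25.  2.] r [-0.001 -0.001 -0.131]
```

Emit:
arm_command --motion '[{"tx": 26, "ty": 7, "tz": 2, "ax": 0, "ay": 0, "az": -0.131, "claw": 0.4}, {"tx": 25, "ty": 11, "tz": 2, "ax": 0, "ay": 0, "az": -0.131, "claw": 0.4}, {"tx": 23, "ty": 14, "tz": 2, "ax": 0, "ay": 0, "az": -0.131, "claw": 0.4}, {"tx": 21, "ty": 17, "tz": 2, "ax": 0, "ay": 0, "az": -0.131, "claw": 0.4}, {"tx": 19, "ty": 19, "tz": 2, "ax": 0, "ay": 0, "az": -0.131, "claw": 0.4}, {"tx": 16, "ty": 22, "tz": 2, "ax": 0, "ay": 0, "az": -0.131, "claw": 0.2}, {"tx": 13, "ty": 23, "tz": 2, "ax": 0, "ay": 0, "az": -0.131, "claw": 0.2}, {"tx": 10, "ty": 25, "tz": 2, "ax": 0, "ay": 0, "az": -0.131, "claw": 0.2}]'

```text
t: 40.65
tool_pos: [683.0, -178.1, 143.0]
orientation: [0.001, 0.711, 0.704, 0.001]
wrist_force: [-0.2, 0.8, -0.8]
grip_width: 0.601
gripper_force: 0.0
```

```bash
cat > pinlook.py <<'E'
from h import *
import sys
name=sys.argv[1]; s,c,Rm=st(); m,im,d=grab('wrist',name); C=full(m,d)
k=(C[...,2]>4)&(C[...,2]<22)&(np.arange(400)[:,None]<235)
n,lab,stt,_=cv2.connectedComponentsWithStats(k.astype(np.uint8))
for i in range(1,n):
    P=C[lab==i]
    if stt[i,4]<150: continue
    print(stt[i],'x',P[:,0].min().round(1),P[:,0].max().round(1),'y',P[:,1].min().round(1),P[:,1].max().round(1))
    for y in np.arange(P[:,1].min()+4,P[:,1].max(),10):
        q=P[abs(P[:,1]-y)<2]
        if len(q)>8: print('   y',y.round(0),'x',q[:,0].min().round(1),q[:,0].max().round(1),'mid',((q[:,0].min()+q[:,0].max())/2).round(1),'z',np.percentile(q[:,2],90).round(1))
go(c,-np.pi/2); print(np.round(ctrl.observe()['joints'],2))
E
python3 pinlook.py w8
```

```text
[   0    0   39  103 2481] x 451.4 473.2 y -104.6 -33.9
   y -101.0 x 452.1 472.7 mid 462.4 z 14.3
   y -91.0 x 451.4 472.6 mid 462.0 z 14.1
   y -81.0 x 454.9 472.4 mid 463.6 z 14.0
   y -71.0 x 456.5 472.0 mid 464.2 z 13.8
   y -61.0 x 458.3 470.8 mid 464.5 z 13.2
   y -51.0 x 459.8 466.5 mid 463.2 z 11.8
   y -41.0 x 462.1 466.6 mid 464.3 z 11.0
[ 297    0   28  130 2847] x 669.4 689.3 y -127.8 -39.7
   y -124.0 x 669.7 689.1 mid 679.4 z 14.5
   y -114.0 x 670.0 689.1 mid 679.6 z 14.3
   y -104.0 x 669.5 689.2 mid 679.3 z 14.1
   y -94.0 x 669.7 689.2 mid 679.5 z 14.0
   y -84.0 x 670.7 689.3 mid 680.0 z 13.2
   y -74.0 x 674.3 685.9 mid 680.1 z 12.1
   y -64.0 x 674.5 686.0 mid 680.2 z 12.1
   y -54.0 x 674.7 686.1 mid 680.4 z 12.1
   y -44.0 x 674.9 686.2 mid 680.6 z 11.8
[ 513   60  108  115 8013] x 828.9 901.9 y -161.8 -81.1
   y -158.0 x 842.1 880.6 mid 861.3 z 21.1
   y -148.0 x 830.5 892.4 mid 861.4 z 19.5
   y -138.0 x 828.9 899.0 mid 864.0 z 18.7
   y -128.0 x 830.0 901.9 mid 866.0 z 18.2
   y -118.0 x 830.1 901.7 mid 865.9 z 18.0
   y -108.0 x 831.3 900.6 mid 865.9 z 18.9
   y -98.0 x 832.3 896.1 mid 864.2 z 18.8
   y -88.0 x 837.1 886.3 mid 861.7 z 20.5
[342 160 108  75 519] x 703.1 782.0 y -212.5 -151.9
   y -199.0 x 704.2 704.6 mid 704.4 z 16.2
   y -189.0 x 705.2 705.5 mid 705.3 z 21.7
   y -179.0 x 705.8 706.3 mid 706.1 z 20.4
   y -169.0 x 706.6 707.2 mid 706.9 z 18.2
   y -159.0 x 707.7 782.0 mid 744.8 z 20.3
t 40.7 tcp [ 687.1 -175.6  142.7] shift [-2.4 -4.1 -0.3] turn [ 0.005 -0.     0.001] w 0.6 F [2.6 1.9 0.3]
[-0.31  0.76  0.76  1.59 -0.59  1.03  0.62]
```

View pics/w8.png

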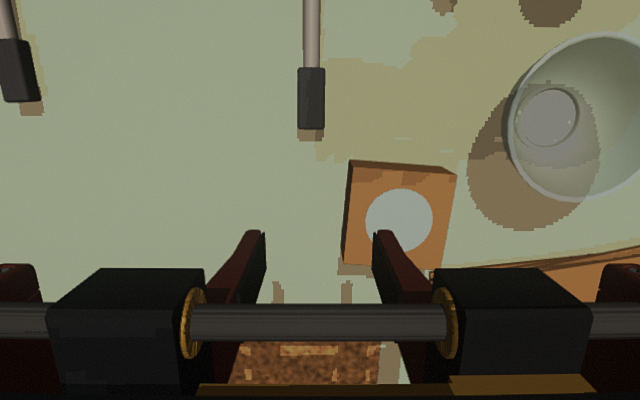

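The wrist view shows the far pin's grip at (311,98) with its shaft running up the image, and the near pin's grip at (18,70). The gift box at (400,215) is clear of the approach.

```bash
python3 -c "
from h import *
go([679.5,-107,60],-np.pi/2-.022)"
```

```text
t 40.7 tcp [ 687.1 -175.6  142.7] shift [68.6 -7.9 82.6] turn [ 0.005 -0.001  0.023] w 0.6 F [2.6 1.9 0.3]
```

Emit:
arm_command --motion '[{"tx": 25, "ty": -4, "tz": 0, "ax": 0.005, "ay": 0, "az": 0.023, "claw": 0.2}, {"tx": 25, "ty": -2, "tz": 10, "ax": 0, "ay": 0, "az": 0, "claw": 0.2}, {"tx": 18, "ty": 0, "tz": 30, "ax": 0, "ay": 0, "az": 0, "claw": 0.2}, {"tx": 0, "ty": 0, "tz": 30, "ax": 0, "ay": 0, "az": 0, "claw": 0.2}, {"tx": 0, "ty": 0, "tz": 10, "ax": 0, "ay": 0, "az": 0, "claw": 0.2}, {"tx": 0, "ty": 0, "tz": 0, "ax": 0, "ay": 0, "az": 0, "claw": 0.2}, {"tx": 0, "ty": 0, "tz": 0, "ax": 0, "ay": 0, "az": 0, "claw": 0.2}]'

```text
t: 41.4
tool_pos: [678.2, -110.8, 63.5]
orientation: [-0.001, 0.721, 0.693, -0.001]
wrist_force: [-0.0, -1.0, 0.2]
grip_width: 0.598
gripper_force: 0.0
```

```bash
python3 -c "
from h import *
go([679.5,-107,27.5],-np.pi/2-.022)"
```

```text
t 41.4 tcp [ 678.2 -110.8   63.5] shift [ 3.8  1.2 36. ] turn [-0.002 -0.    -0.016] w 0.598 F [-0.  -1.   0.2]
```

Emit:
arm_command --motion '[{"tx": 3, "ty": 1, "tz": 15, "ax": -0.002, "ay": 0, "az": -0.016, "claw": 0.2}, {"tx": 0, "ty": 0, "tz": 15, "ax": 0, "ay": 0, "az": 0, "claw": 0.2}, {"tx": 0, "ty": 0, "tz": 6, "ax": 0, "ay": 0, "az": 0, "claw": 0.2}, {"tx": 0, "ty": 0, "tz": 0, "ax": 0, "ay": 0, "az": 0, "claw": -0.9}, {"tx": 0, "ty": 0, "tz": 0, "ax": 0, "ay": 0, "az": 0, "claw": -0.9}, {"tx": 0, "ty": 0, "tz": 0, "ax": 0, "ay": 0, "az": 0, "claw": -0.9}, {"tx": 0, "ty": 0, "tz": 0, "ax": 0, "ay": 0, "az": 0, "claw": -0.9}, {"tx": 0, "ty": 0, "tz": 0, "ax": 0, "ay": 0, "az": 0, "claw": -0.9}]' --newtons 40

```text
t: 42.2
tool_pos: [678.5, -106.1, 25.6]
orientation: [-0.001, 0.714, 0.7, -0.0]
wrist_force: [0.9, -0.8, 0.1]
grip_width: 0.222
gripper_force: 40.0
```

```bash
python3 -c "
from h import *
go([679.5,-107,27.5],-np.pi/2-.022)"
```

```text
t 42.2 tcp [ 678.5 -106.1   25.6] shift [-0.9  1.  -1.9] turn [-0.002 -0.001  0.001] w 0.222 F [ 0.9 -0.8  0.1]
```

Emit:
arm_command --motion '[{"tx": 0, "ty": 0, "tz": -15, "ax": 0, "ay": 0, "az": 0, "claw": -0.9}, {"tx": 0, "ty": 0, "tz": -25, "ax": 0, "ay": 0, "az": 0, "claw": -0.9}, {"tx": 0, "ty": 0, "tz": 0, "ax": 0, "ay": 0, "az": 0, "claw": -0.9}, {"tx": 0, "ty": 0, "tz": 0, "ax": 0, "ay": 0, "az": 0, "claw": -0.9}]'

```text
t: 42.6
tool_pos: [678.9, -106.1, 66.5]
orientation: [-0.001, 0.714, 0.7, 0.0]
wrist_force: [-0.2, -0.8, -0.4]
grip_width: 0.22
gripper_force: 40.0
```

```bash
cat > inhand.py <<'E'
from h import *
import sys
s,c,Rm=st(); m,im,d=grab('wrist',sys.argv[1]); C=full(m,d); T=(C-c)@Rm
k=(T[...,2]>5)&(T[...,2]<35)&(abs(T[...,1])<25)&(np.arange(400)[:,None]<235)&(T[...,0]>15); P=T[k]
for a in range(20,125,10):
    q=P[abs(P[:,0]-a)<3]
    if len(q)>10: print(a,len(q),'y',q[:,1].min().round(1),q[:,1].max().round(1),'mid',((q[:,1].min()+q[:,1].max())/2).round(1),'top z',np.percentile(q[:,2],10).round(1))
print('xmax',P[:,0].max().round(1)); go(c,-np.pi/2+YAW); print('loc',loc(c).round(1))
L=(C-np.r_[DC,0])@np.c_[ex,ey,ez]
for x0 in (-115,115):
    k=(abs(L[...,2]-114)<5)&(abs(L[...,0]-x0)<30)&(abs(L[...,1])<30)
    if k.sum()>50: print('post',x0,k.sum(),np.round(cv2.minEnclosingCircle(L[k][:,:2].astype(np.float32))[0],1))
E
python3 inhand.py w9
```

```text
20 697 y -9.0 10.9 mid 0.9 top z 12.2
30 348 y -5.0 6.9 mid 1.0 top z 13.6
40 367 y -4.8 6.8 mid 1.0 top z 13.7
50 375 y -4.7 6.7 mid 1.0 top z 13.8
60 402 y -4.6 7.1 mid 1.2 top z 13.9
70 418 y -4.5 7.0 mid 1.3 top z 14.0
80 439 y -4.9 6.9 mid 1.0 top z 14.2
90 458 y -4.7 6.8 mid 1.0 top z 14.3
100 483 y -4.7 7.2 mid 1.2 top z 14.4
110 158 y -4.5 7.1 mid 1.3 top z 14.8
xmax 109.7
t 42.65 tcp [ 678.4 -105.8   65.6] shift [-0.3  0.5 -0.9] turn [-0.002 -0.002 -0.064] w 0.228 F [ 0.3  0.8 -3. ]
loc [  88.6 -275.3   66.5]
```

```bash
python3 -c "
from h import *
p=die(114,-163,76); go(p,-np.pi/2+YAW); plan(p,Rt(-np.pi/2+YAW),5)"
```

```text
t 42.65 tcp [ 678.4 -105.8   65.6] shift [113.4  18.7 -10.2] turn [-0.002 -0.002 -0.064] w 0.228 F [ 0.3  0.8 -3. ]
t [23.  4. -2.] r [-0.    -0.    -0.013]
t [23.  4. -2.] r [-0.    -0.    -0.013]
t [23.  4. -2.] r [-0.    -0.    -0.013]
t [23.  5. -2.] r [-0.    -0.    -0.013]
t [22.  5. -2.] r [-0.    -0.    -0.013]
```

Emit:
arm_command --motion '[{"tx": 15, "ty": 4, "tz": -4, "ax": 0, "ay": 0, "az": -0.013, "claw": -0.9}, {"tx": 23, "ty": 4, "tz": -4, "ax": 0, "ay": 0, "az": -0.013, "claw": -0.9}, {"tx": 25, "ty": 4, "tz": -2, "ax": 0, "ay": 0, "az": -0.013, "claw": -0.9}, {"tx": 25, "ty": 5, "tz": 0, "ax": 0, "ay": 0, "az": -0.013, "claw": -0.9}, {"tx": 23, "ty": 4, "tz": 0, "ax": 0, "ay": 0, "az": -0.013, "claw": -0.9}, {"tx": 0, "ty": 0, "tz": 0, "ax": 0, "ay": 0, "az": 0, "claw": -0.9}, {"tx": 0, "ty": 0, "tz": 0, "ax": 0, "ay": 0, "az": 0, "claw": -0.9}]'

```text
t: 43.35
tool_pos: [698.7, 6.1, 75.4]
orientation: [-0.001, 0.691, 0.723, -0.0]
wrist_force: [-0.1, 0.0, -1.4]
grip_width: 0.226
gripper_force: 40.0
```

```bash
cat > chk.py <<'E'
from h import *
import sys
x0=float(sys.argv[1])
go(die(x0-1,-163,74),-np.pi/2+YAW)
for n in('top','scene'):
    m,im,d=grab(n,n); C=full(m,d); L=(C-np.r_[DC,0])@np.c_[ex,ey,ez]
    for y in range(-130,-25,10):
        q=L[(abs(L[...,0]-x0)<14)&(abs(L[...,1]-y)<5)&(L[...,2]>48)&(L[...,2]<85)]
        if len(q)>2: print(n,y,len(q),'x',q[:,0].mean().round(1),'z',np.percentile(q[:,2],[50,90]).round(1))
    k=(abs(L[...,2]-114)<3)&(abs(L[...,0]-x0)<25)&(abs(L[...,1])<25)
    if k.sum()>10: print(n,'post',k.sum(),L[k].mean(0).round(1))
    k=(abs(L[...,2]-97.5)<3)&(abs(L[...,0])<84)&(abs(L[...,1])<60)
    print(n,'shoe',k.sum(),L[k].mean(0).round(1))
E
python3 chk.py 115
```

```text
t 43.35 tcp [698.7   6.1  75.4] shift [1.1 0.8 1.4] turn [-0.003 -0.001  0.003] w 0.226 F [-0.1  0.  -1.4]
top post 63 [114.5   0.5 113.8]
top shoe 227 [53.5 33.  97.7]
scene -80 8 x 112.2 z [62.4 65.1]
scene -70 12 x 115.7 z [61.6 64.4]
scene -60 19 x 114.6 z [60.6 61.6]
scene -50 12 x 115.1 z [61.3 63.7]
scene -40 6 x 115.2 z [59.1 60.5]
scene post 88 [114.4  -0.3 114.2]
scene shoe 1014 [31.9  8.9 97.9]
```

Emit:
arm_command --motion '[{"tx": 4, "ty": 0, "tz": 1, "ax": -0.002, "ay": 0, "az": 0.002, "claw": -0.9}, {"tx": 8, "ty": 0, "tz": 0, "ax": 0, "ay": 0, "az": 0, "claw": -0.9}, {"tx": 8, "ty": 0, "tz": 0, "ax": 0, "ay": 0, "az": 0, "claw": -0.9}, {"tx": 8, "ty": 0, "tz": 0, "ax": 0, "ay": 0, "az": 0, "claw": -0.9}, {"tx": 8, "ty": 0, "tz": 0, "ax": 0, "ay": 0, "az": 0, "claw": -0.9}, {"tx": 0, "ty": 0, "tz": 0, "ax": 0, "ay": 0, "az": 0, "claw": -0.9}]'

```text
t: 44.05
tool_pos: [697.4, 43.4, 74.8]
orientation: [-0.001, 0.691, 0.723, 0.001]
wrist_force: [-0.4, 0.5, -0.9]
grip_width: 0.223
gripper_force: 40.0
```

```bash
python3 -c "
from h import *
go(die(114,-75,74),-np.pi/2+YAW);s,c,Rm=st();print(loc(c),s['wrist_torque'])"
```

```text
t 44.05 tcp [697.4  43.4  74.8] shift [51.7  0.5  0.9] turn [ 0.    -0.003  0.001] w 0.223 F [-0.4  0.5 -0.9]
[ 113.54251274 -126.73173411   74.75938603] [-0.08677563  0.02685847  0.01265116]
```

Emit:
arm_command --motion '[{"tx": 8, "ty": 0, "tz": 0.5, "ax": 0, "ay": 0, "az": 0, "claw": -0.9}, {"tx": 8, "ty": 0, "tz": 0, "ax": 0, "ay": 0, "az": 0, "claw": -0.9}, {"tx": 9, "ty": 0, "tz": 0, "ax": 0, "ay": 0, "az": 0, "claw": -0.9}, {"tx": 9, "ty": 0, "tz": 0, "ax": 0, "ay": 0, "az": 0, "claw": -0.9}, {"tx": 9, "ty": 0, "tz": 0, "ax": 0, "ay": 0, "az": 0, "claw": -0.9}, {"tx": 8, "ty": 0, "tz": 0, "ax": 0, "ay": 0, "az": 0, "claw": -0.9}, {"tx": 0, "ty": 0, "tz": 0, "ax": 0, "ay": 0, "az": 0, "claw": -0.9}]'

```text
t: 44.75
tool_pos: [695.1, 94.2, 74.3]
orientation: [-0.001, 0.691, 0.723, 0.001]
wrist_force: [-0.5, 0.6, -1.3]
grip_width: 0.225
gripper_force: 40.0
```

```bash
python3 inhand.py w10;python3 -c "
from h import *
m,im,d=grab('scene','scene'); C=full(m,d); L=(C-np.r_[DC,0])@np.c_[ex,ey,ez]
for y in range(18,70,6):
    q=L[(abs(L[...,0]-115)<12)&(abs(L[...,1]-y)<3)&(L[...,2]>40)&(L[...,2]<68)]
    print(y,len(q),q.mean(0).round(1) if len(q) else '')"
```

```text
20 688 y -9.1 10.9 mid 0.9 top z 12.1
30 347 y -5.0 6.8 mid 0.9 top z 13.5
40 311 y -4.9 6.7 mid 0.9 top z 13.7
110 56 y -4.6 7.0 mid 1.2 top z 14.7
xmax 109.4
t 44.8 tcp [695.1  92.9  74.4] shift [1.3 0.  0.1] turn [ 0.    -0.002  0.   ] w 0.226 F [ 0.3  0.6 -1. ]
loc [113.5 -76.   74.3]
post 115 12592 [114.8  -2.2]
18 0 
24 0 
30 0 
36 0 
42 0 
48 0 
54 0 
60 0 
66 0
```

Pin one's shaft shows beyond the post at T x=110, so it is through. I'll release it and go to the near pin.

Emit:
arm_command --motion '[{"tx": 0, "ty": 0, "tz": 0, "ax": 0, "ay": 0, "az": 0, "claw": -0.3}, {"tx": 0, "ty": 0, "tz": 0, "ax": 0, "ay": 0, "az": 0, "claw": 0}, {"tx": 0, "ty": 0, "tz": 0, "ax": 0, "ay": 0, "az": 0, "claw": 0}, {"tx": -1, "ty": 0, "tz": -20, "ax": 0, "ay": 0, "az": 0, "claw": 0}, {"tx": -5, "ty": 0, "tz": -35, "ax": 0, "ay": 0, "az": 0, "claw": 0}, {"tx": -25, "ty": -10, "tz": -30, "ax": 0, "ay": 0, "az": 0, "claw": 0.2}, {"tx": -35, "ty": -20, "tz": 0, "ax": 0, "ay": 0, "az": 0, "claw": 0.2}, {"tx": -35, "ty": -20, "tz": 0, "ax": 0, "ay": 0, "az": 0, "claw": 0.2}]'

```text
t: 45.65
tool_pos: [650.1, -12.6, 162.3]
orientation: [0.001, 0.692, 0.722, 0.002]
wrist_force: [-0.8, -0.7, -0.1]
grip_width: 0.598
gripper_force: 0.0
```

```bash
python3 -c "
from h import *
p=[463,-165,145]; go(p,-np.pi/2);plan(p,Rt(-np.pi/2+.03),9); print(np.round(ctrl.observe()['joints'],2))"; python3 pins.py | head -3; python3 shoe.py
```

```text
t 45.65 tcp [650.1 -12.6 162.3] shift [-144.2 -193.6   16.3] turn [ 0.004 -0.002  0.043] w 0.598 F [-0.8 -0.7 -0.1]
t [-16. -22.   2.] r [ 0.    -0.     0.001]
t [-16. -21.   2.] r [ 0.    -0.     0.001]
t [-16. -21.   2.] r [ 0.    -0.     0.001]
t [-16. -21.   2.] r [ 0.    -0.     0.001]
t [-16. -21.   2.] r [ 0.    -0.     0.001]
t [-16. -21.   2.] r [ 0.    -0.     0.001]
t [-16. -21.   2.] r [ 0.    -0.     0.001]
t [-16. -21.   2.] r [ 0.    -0.     0.001]
t [-16. -21.   2.] r [ 0.    -0.     0.001]
[-0.62  0.65  0.8   1.74 -0.55  0.99  0.44]
ful 301 [ 498.9 -340.2] [50.2 60.7] 87.5
far 24 [ 683.8 -103.7] [89.4 41.9] 86.1
  axis 82.7 yrange -147.3 -59.0
(-80, -45) nan (-80, 10) 97.9 (-20, -45) 96.8 (-20, 10) 97.9 (40, -45) 98.0 (40, 10) 97.5 
TCP loc [  60.7 -186.9  162.1] slope 0.001 F [-0.7 -0.8  0.2] T [-0.12  0.02  0.06] t 45.75
  return _methods._mean(a, axis=axis, dtype=dtype,
  ret = ret.dtype.type(ret / rcount)
```

Emit:
arm_command --motion '[{"tx": -12, "ty": -17, "tz": 2, "ax": 0, "ay": 0, "az": 0, "claw": 0.2}, {"tx": -18, "ty": -24, "tz": 2, "ax": 0, "ay": 0, "az": 0, "claw": 0.2}, {"tx": -19, "ty": -25, "tz": 3, "ax": 0, "ay": 0, "az": 0, "claw": 0.2}, {"tx": -19, "ty": -25, "tz": 3, "ax": 0, "ay": 0, "az": 0, "claw": 0.2}, {"tx": -19, "ty": -25, "tz": 3, "ax": 0, "ay": 0, "az": 0, "claw": 0.2}, {"tx": -19, "ty": -25, "tz": 3, "ax": 0, "ay": 0, "az": 0, "claw": 0.2}, {"tx": -19, "ty": -26, "tz": 3, "ax": 0, "ay": 0, "az": 0, "claw": 0.2}, {"tx": -19, "ty": -26, "tz": 3, "ax": 0, "ay": 0, "az": 0, "claw": 0.2}]'

```text
t: 46.55
tool_pos: [462.6, -164.0, 138.2]
orientation: [0.0, 0.692, 0.722, 0.001]
wrist_force: [0.0, -0.5, 0.1]
grip_width: 0.601
gripper_force: 0.0
```

Emit:
arm_command --motion '[{"tx": 0, "ty": 0, "tz": 0, "ax": 0, "ay": 0, "az": 0, "claw": 0.2}, {"tx": 0, "ty": 0, "tz": 0, "ax": 0, "ay": 0, "az": 0, "claw": 0.2}]'

```text
t: 46.75
tool_pos: [463.4, -163.5, 138.1]
orientation: [-0.0, 0.692, 0.721, 0.001]
wrist_force: [0.1, 1.4, 0.1]
grip_width: 0.605
gripper_force: 0.0
```

```bash
python3 pinlook.py w11
```

```text
[ 304    0   28  119 2741] x 450.6 471.4 y -105.1 -25.6
   y -101.0 x 451.8 471.4 mid 461.6 z 14.4
   y -91.0 x 451.4 470.9 mid 461.1 z 14.3
   y -81.0 x 451.1 470.4 mid 460.8 z 14.1
   y -71.0 x 450.8 469.9 mid 460.3 z 14.0
   y -61.0 x 450.6 469.4 mid 460.0 z 13.5
   y -51.0 x 454.3 465.6 mid 459.9 z 12.2
   y -41.0 x 453.1 465.1 mid 459.1 z 11.9
   y -31.0 x 452.8 464.7 mid 458.8 z 12.2
[  44   66  199   61 4145] x 262.4 406.3 y -117.8 -70.9
   y -114.0 x 266.2 290.4 mid 278.3 z 14.2
   y -104.0 x 263.9 315.0 mid 289.4 z 14.1
   y -94.0 x 276.0 356.8 mid 316.4 z 13.4
   y -84.0 x 331.3 395.8 mid 363.6 z 11.5
   y -74.0 x 375.3 406.3 mid 390.8 z 10.5
[607 193  33  42 849] x 703.7 717.3 y -188.3 -152.0
   y -184.0 x 703.7 707.8 mid 705.8 z 17.0
   y -174.0 x 704.8 709.4 mid 707.1 z 20.1
   y -164.0 x 706.0 709.1 mid 707.5 z 20.2
   y -154.0 x 706.8 717.3 mid 712.1 z 19.3
t 46.8 tcp [ 464.1 -162.9  138. ] shift [-0.6 -0.8 -0.1] turn [ 0.002 -0.002  0.043] w 0.603 F [0.6 0.5 0. ]
[-0.46  0.44  0.86  2.13 -0.48  0.77  0.74]
```

```bash
python3 -c "
from h import *
go([461,-84,60],-np.pi/2+.041)"
```

```text
t 46.8 tcp [ 464.1 -162.9  138. ] shift [78.8  0.1 78.1] turn [ 0.002 -0.002  0.002] w 0.603 F [0.6 0.5 0. ]
```

Emit:
arm_command --motion '[{"tx": 25, "ty": 0, "tz": 0, "ax": 0, "ay": 0, "az": 0, "claw": 0.2}, {"tx": 30, "ty": 0, "tz": 10, "ax": 0, "ay": 0, "az": 0, "claw": 0.2}, {"tx": 23, "ty": 0, "tz": 30, "ax": 0, "ay": 0, "az": 0, "claw": 0.2}, {"tx": 0, "ty": 0, "tz": 28, "ax": 0, "ay": 0, "az": 0, "claw": 0.2}, {"tx": 0, "ty": 0, "tz": 10, "ax": 0, "ay": 0, "az": 0, "claw": 0.2}, {"tx": 0, "ty": 0, "tz": 0, "ax": 0, "ay": 0, "az": 0, "claw": 0.2}, {"tx": 0, "ty": 0, "tz": 0, "ax": 0, "ay": 0, "az": 0, "claw": 0.2}]'

```text
t: 47.5
tool_pos: [460.4, -85.8, 60.0]
orientation: [0.0, 0.692, 0.722, 0.001]
wrist_force: [0.7, 0.1, 0.3]
grip_width: 0.602
gripper_force: 0.0
```

```bash
python3 -c "
from h import *
go([461,-84,26.5],-np.pi/2+.041)"
```

```text
t 47.5 tcp [460.4 -85.8  60. ] shift [ 1.7  0.6 33.5] turn [ 0.001 -0.001  0.001] w 0.602 F [0.7 0.1 0.3]
```

Emit:
arm_command --motion '[{"tx": 2, "ty": 0, "tz": 15, "ax": 0, "ay": 0, "az": 0, "claw": 0.2}, {"tx": 0, "ty": 0, "tz": 13, "ax": 0, "ay": 0, "az": 0, "claw": 0.2}, {"tx": 0, "ty": 0, "tz": 5, "ax": 0, "ay": 0, "az": 0, "claw": 0.2}, {"tx": 0, "ty": 0, "tz": 0, "ax": 0, "ay": 0, "az": 0, "claw": -0.9}, {"tx": 0, "ty": 0, "tz": 0, "ax": 0, "ay": 0, "az": 0, "claw": -0.9}, {"tx": 0, "ty": 0, "tz": 0, "ax": 0, "ay": 0, "az": 0, "claw": -0.9}, {"tx": 0, "ty": 0, "tz": 0, "ax": 0, "ay": 0, "az": 0, "claw": -0.9}, {"tx": 0, "ty": 0, "tz": 0, "ax": 0, "ay": 0, "az": 0, "claw": -0.9}]' --newtons 40

```text
t: 48.3
tool_pos: [459.7, -83.2, 26.6]
orientation: [-0.0, 0.692, 0.722, 0.001]
wrist_force: [-0.7, 0.8, 2.4]
grip_width: 0.224
gripper_force: 40.0
```

Emit:
arm_command --motion '[{"tx": 0, "ty": 0, "tz": -15, "ax": 0, "ay": 0, "az": 0, "claw": -0.9}, {"tx": 0, "ty": 0, "tz": -25, "ax": 0, "ay": 0, "az": 0, "claw": -0.9}, {"tx": 0, "ty": 0, "tz": -8, "ax": 0, "ay": 0, "az": 0, "claw": -0.9}, {"tx": 0, "ty": 0, "tz": 0, "ax": 0, "ay": 0, "az": 0, "claw": -0.9}, {"tx": 0, "ty": 0, "tz": 0, "ax": 0, "ay": 0, "az": 0, "claw": -0.9}]'

```text
t: 48.8
tool_pos: [459.2, -82.9, 73.8]
orientation: [-0.001, 0.692, 0.722, 0.001]
wrist_force: [0.3, -0.2, -1.0]
grip_width: 0.223
gripper_force: 40.0
```

```bash
python3 inhand.py w12; python3 -c "
from h import *
go(die(-116,-163,74),-np.pi/2+YAW)"
```

```text
20 694 y -8.9 10.9 mid 1.0 top z 13.1
30 339 y -4.6 6.8 mid 1.1 top z 14.5
40 349 y -4.5 6.7 mid 1.1 top z 14.7
50 376 y -4.9 7.1 mid 1.1 top z 14.9
60 393 y -4.8 7.1 mid 1.1 top z 14.9
70 418 y -4.6 6.9 mid 1.1 top z 15.1
80 423 y -4.6 6.8 mid 1.1 top z 15.2
90 452 y -4.4 7.2 mid 1.4 top z 15.3
100 480 y -4.9 7.1 mid 1.1 top z 15.4
110 170 y -4.7 7.0 mid 1.2 top z 15.8
xmax 110.0
t 48.85 tcp [459.  -83.   73.6] shift [ 0.   0.3 -0.2] turn [-0.001 -0.002 -0.001] w 0.223 F [-0.  -0.4 -1. ]
loc [-129.9 -242.6   73.8]
t 48.85 tcp [459.  -83.   73.6] shift [79.6 14.1 -0.3] turn [-0.001 -0.002 -0.001] w 0.223 F [-0.  -0.4 -1. ]
```

Emit:
arm_command --motion '[{"tx": 14, "ty": 4, "tz": -1, "ax": 0, "ay": 0, "az": 0, "claw": -0.9}, {"tx": 22, "ty": 4, "tz": 0, "ax": 0, "ay": 0, "az": 0, "claw": -0.9}, {"tx": 22, "ty": 3, "tz": 0, "ax": 0, "ay": 0, "az": 0, "claw": -0.9}, {"tx": 20, "ty": 3, "tz": 0, "ax": 0, "ay": 0, "az": 0, "claw": -0.9}, {"tx": 0, "ty": 0, "tz": 0, "ax": 0, "ay": 0, "az": 0, "claw": -0.9}, {"tx": 0, "ty": 0, "tz": 0, "ax": 0, "ay": 0, "az": 0, "claw": -0.9}]'

```text
t: 49.45
tool_pos: [469.7, -4.9, 74.8]
orientation: [-0.001, 0.692, 0.722, 0.0]
wrist_force: [-0.3, -0.4, -2.0]
grip_width: 0.225
gripper_force: 40.0
```

```bash
python3 chk.py -115
```

```text
t 49.45 tcp [469.7  -4.9  74.8] shift [2.1 0.1 0.8] turn [-0.001 -0.001 -0.   ] w 0.225 F [-0.3 -0.4 -2. ]
top -60 9 x -115.5 z [60.8 62.9]
top -50 11 x -115.9 z [58.3 62.8]
top -40 8 x -114.8 z [57.7 61.3]
top post 64 [-114.3    0.2  114.5]
top shoe 1337 [-0.9  0.3 97.5]
scene -80 9 x -113.2 z [59.  61.7]
scene -70 11 x -112.3 z [59.4 61.3]
scene -60 13 x -112.4 z [58.  61.3]
scene -50 10 x -113.6 z [57.7 61. ]
scene -40 3 x -113.9 z [57.3 58.6]
scene post 64 [-113.1   -0.9  113.3]
scene shoe 1650 [ 3.7 -1.2 97.9]
```

Emit:
arm_command --motion '[{"tx": 6, "ty": 0, "tz": 0, "ax": 0, "ay": 0, "az": 0, "claw": -0.9}, {"tx": 8, "ty": 0, "tz": 0, "ax": 0, "ay": 0, "az": 0, "claw": -0.9}, {"tx": 8, "ty": 0, "tz": 0, "ax": 0, "ay": 0, "az": 0, "claw": -0.9}, {"tx": 8, "ty": 0, "tz": 0, "ax": 0, "ay": 0, "az": 0, "claw": -0.9}, {"tx": 8, "ty": 0, "tz": 0, "ax": 0, "ay": 0, "az": 0, "claw": -0.9}, {"tx": 0, "ty": 0, "tz": 0, "ax": 0, "ay": 0, "az": 0, "claw": -0.9}]'

```text
t: 50.15
tool_pos: [468.5, 34.8, 75.3]
orientation: [-0.001, 0.691, 0.723, 0.001]
wrist_force: [0.8, -0.4, -0.8]
grip_width: 0.223
gripper_force: 40.0
```

```bash
python3 -c "
from h import *
go(die(-115.5,-75,75),-np.pi/2+YAW);s,c,Rm=st();print(loc(c),s['wrist_torque'])"
```

```text
t 50.15 tcp [468.5  34.8  75.3] shift [50.4  0.1  0.4] turn [ 0.    -0.002  0.001] w 0.223 F [ 0.8 -0.4 -0.8]
[-115.52953576 -125.35416643   75.34207914] [-0.12319914  0.03160007  0.05520381]
```

Emit:
arm_command --motion '[{"tx": 8, "ty": 0, "tz": 0.5, "ax": 0, "ay": 0, "az": 0, "claw": -0.9}, {"tx": 8, "ty": 0, "tz": 0, "ax": 0, "ay": 0, "az": 0, "claw": -0.9}, {"tx": 9, "ty": 0, "tz": 0, "ax": 0, "ay": 0, "az": 0, "claw": -0.9}, {"tx": 9, "ty": 0, "tz": 0, "ax": 0, "ay": 0, "az": 0, "claw": -0.9}, {"tx": 9, "ty": 0, "tz": 0, "ax": 0, "ay": 0, "az": 0, "claw": -0.9}, {"tx": 7, "ty": 0, "tz": 0, "ax": 0, "ay": 0, "az": 0, "claw": -0.9}, {"tx": 0, "ty": 0, "tz": 0, "ax": 0, "ay": 0, "az": 0, "claw": -0.9}]'

```text
t: 50.85
tool_pos: [466.3, 84.5, 74.9]
orientation: [-0.001, 0.691, 0.723, 0.001]
wrist_force: [-0.2, 0.0, -1.0]
grip_width: 0.224
gripper_force: 40.0
```

```bash
python3 inhand.py w13
```

```text
20 688 y -9.0 11.0 mid 1.0 top z 13.1
30 335 y -4.5 6.9 mid 1.2 top z 14.6
40 258 y -4.5 6.8 mid 1.2 top z 14.7
110 131 y -4.6 7.0 mid 1.2 top z 15.6
xmax 110.1
t 50.9 tcp [466.4  83.7  75. ] shift [ 0.8 -0.   0.1] turn [ 0.    -0.001 -0.   ] w 0.222 F [-0.1 -0.7 -0.9]
loc [-115.5  -75.6   74.9]
post -115 12410 [-115.1   -2.2]
```

Through. I'll release, retreat, and check the whole scene.

Emit:
arm_command --motion '[{"tx": 0, "ty": 0, "tz": 0, "ax": 0, "ay": 0, "az": 0, "claw": -0.3}, {"tx": 0, "ty": 0, "tz": 0, "ax": 0, "ay": 0, "az": 0, "claw": 0}, {"tx": 0, "ty": 0, "tz": 0, "ax": 0, "ay": 0, "az": 0, "claw": 0}, {"tx": -1, "ty": 0, "tz": -20, "ax": 0, "ay": 0, "az": 0, "claw": 0}, {"tx": -5, "ty": 0, "tz": -35, "ax": 0, "ay": 0, "az": 0, "claw": 0}, {"tx": -25, "ty": 0, "tz": -35, "ax": 0, "ay": 0, "az": 0, "claw": 0.2}, {"tx": -35, "ty": 0, "tz": -35, "ax": 0, "ay": 0, "az": 0, "claw": 0.2}, {"tx": -40, "ty": 0, "tz": -30, "ax": 0, "ay": 0, "az": 0, "claw": 0.2}]'

```text
t: 51.7
tool_pos: [470.9, -23.9, 231.4]
orientation: [-0.0, 0.691, 0.722, 0.001]
wrist_force: [1.2, 0.2, 0.2]
grip_width: 0.602
gripper_force: 0.0
```

Emit:
arm_command --motion '[{"tx": -40, "ty": 0, "tz": 0, "ax": 0, "ay": 0, "az": 0, "claw": 0.2}, {"tx": -40, "ty": 0, "tz": 0, "ax": 0, "ay": 0, "az": 0, "claw": 0.2}, {"tx": -40, "ty": 0, "tz": 0, "ax": 0, "ay": 0, "az": 0, "claw": 0.2}, {"tx": 0, "ty": 0, "tz": 0, "ax": 0, "ay": 0, "az": 0, "claw": 0.2}, {"tx": 0, "ty": 0, "tz": 0, "ax": 0, "ay": 0, "az": 0, "claw": 0.2}]'

```text
t: 52.2
tool_pos: [475.4, -144.0, 229.7]
orientation: [-0.001, 0.693, 0.721, 0.001]
wrist_force: [0.3, 0.5, 0.7]
grip_width: 0.601
gripper_force: 0.0
```

```bash
python3 shoe.py; python3 pins.py|head -1
python3 - <<'E'
from h import *
m,im,d=load('top'); C=full(m,d); L=(C-np.r_[DC,0])@np.c_[ex,ey,ez]
for x0 in(-115,115):
    for y0,y1 in((-105,-55),(-50,-30),(28,50)):
        q=L[(abs(L[...,0]-x0)<10)&(L[...,1]>y0)&(L[...,1]<y1)&(L[...,2]>40)&(L[...,2]<70)]; print(x0,(y0,y1),len(q),q.mean(0).round(1) if len(q) else '', q[:,1].max().round(1) if len(q) else '')
for x in range(390,720,40):
    q=C[(abs(C[...,0]-x)<20)&(abs(C[...,1]+415)<22)&(C[...,2]>9.5)&(C[...,2]<28)]; print(x,len(q),q[:,1].mean().round(1),np.median(q[:,2]).round(1),end=' | ')
k=(np.hypot(C[...,0]-500,C[...,1]-390)<60)&(abs(C[...,2]-77)<6); print('\njar',k.sum(),C[k].mean(0).round(1))
print(im.shape); cv2.imwrite('pics/f.png',cv2.resize(im[90:290,150:520,::-1],None,fx=2,fy=2))
E
python3 meas.py|egrep 'gift|reel'
```

```text
(-80, -45) 97.3 (-80, 10) 98.0 (-20, -45) 97.7 (-20, 10) 98.3 (40, -45) 98.3 (40, 10) 98.0 
TCP loc [-116.1 -302.9  229.5] slope -0.002 F [0.3 0.1 0.1] T [-0.01  0.06 -0.01] t 52.25
ful 304 [ 499.3 -339.3] [50.2 60.4] 88.8
-115 (-105, -55) 85 [-115.3  -75.9   51.8] -56.6
-115 (-50, -30) 24 [-115.5  -39.8   53.5] -31.7
-115 (28, 50) 22 [-114.7   37.    64.2] 47.9
115 (-105, -55) 83 [114.  -76.7  51.2] -57.5
115 (-50, -30) 18 [113.3 -40.2  55.1] -32.0
115 (28, 50) 18 [114.1  37.1  64.6] 46.5
390 123 -410.0 19.7 | 430 116 -409.5 20.3 | 470 120 -408.9 18.1 | 510 89 -410.9 12.4 | 550 101 -411.3 13.3 | 590 101 -410.4 13.0 | 630 101 -412.3 13.9 | 670 66 -412.6 12.2 | 710 32 -413.0 11.2 | 
jar 191 [497.5 386.6  76.9]
(400, 640, 3)
gift1 550 c [ 742.4 -190. ] size [76.8 78.8] longaxis deg -4.7 zmed 34.6 75x75
gift2 798 c [350.3 220.9] size [111.7  70. ] longaxis deg 85.5 zmed 34.8 
reel 193 c [386.4  45.7] size [47.  43.9] longaxis deg 1.3 zmed 35.8 50 z36
```

View pics/f.png

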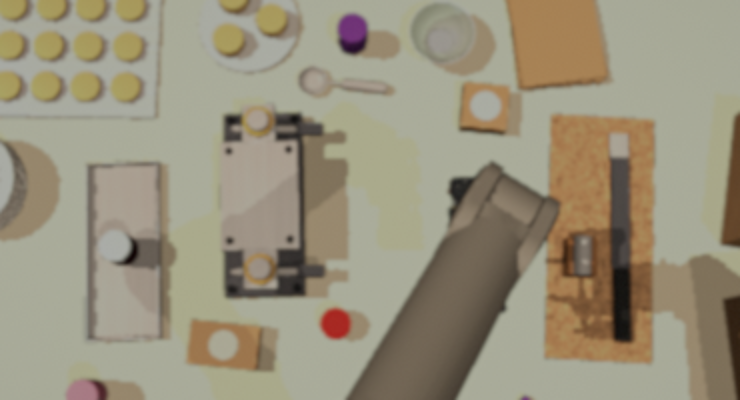

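The crop shows the jar standing in the tray at (117,247) and both pin grips at (312,128) and (312,270). The bar lies lengthwise on the mat at column 621 with the fulcrum block on it at (580,255), and the bystanders haven't moved. I'll hand it in.

```bash
python3 -c "
from h import *
print(ctrl.sign_off())"
```

```text
the job is handed in; nothing more can be done
None
```

The job is handed in, with no verdict returned: the one jar is upright in the tray, the shoe is up about 28 mm with both pins through, the bar and fulcrum block are on the mat, and the boxes and reel measured unmoved, with the spoon in place by eye.

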